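Load the spice tins, shut the splash guard and wedge it

ROBOT

A 6-joint arm with a two-finger parallel gripper is mounted at the origin on the work surface. World frame = base frame: x ahead of the robot, y to its left, z up, the work surface at z = 0. Lengths are in mm, angles in rad, forces in N, time in s.
With the tool pointing down it reaches from about 325 to 900 mm from the base axis. Payload 6.1 kg.
Tool frame: the origin (TCP) lies at the very end of the fingers, on their centre line; the grasp point (between the pads) lies env.grip_point_offset behind it (env.grip_point_offset is the distance from the TCP to the grasp point, in mm); z points along the fingers, y is the line along which they close (so a half turn about z gives the same grasp; the last joint's range is limited). The gripper opens to 87 mm and grips with 3 to 60 N. Pads are 19 mm wide; open, the fingers measure 117 mm over their backs; the gripper's body (75 mm by 190 mm) begins 51 mm behind the grasp point.
Start: joints at [-1.47, 0.22, 1.526, -0, 1.395, -0.126], TCP at [140.531, -608.988, 201.638] pointing down, gripper open.
Joint ranges: [-2.98, 2.98], [-0.91, 2.08], [0.09, 2.57], [-1.24, 4.39], [0.2, 2.65], [-2.68, 2.68]. Speed limits (rad/s): [2.57, 2.57, 3.01, 3.14, 3.14, 3.14].

INTERFACE

Orientations are given as a unit quaternion [x, y, z, w].
In Python, from station import env gives the robot as it stands.
- The arm moves only by the shell command python3 -m inch 'ROWS' [FORCE]. ROWS is JSON, a list of rows, each an object with "delta_pos": the shift along the world's x, y, z scaled (see below), a list of three; "yaw": the turn about the world's z scaled (see below); "gripper": the closure, from -1 (fully open) to 1 (shut). In form: [{"delta_pos": [tx, ty, tz], "yaw": yaw, "gripper": gripper}, ...]. A call has 1 to 20 rows; each row shifts and turns the commanded pose from where the row before left it; what a row does not reach is not made up. The controller multiplies each number of a shift by 3 cm and each number of a turn by 8 degrees. A row lasts 1/10 s, in which the tool goes at most 50 mm and 8.59 degrees, less where a joint would pass 70% of its speed; a pose out of reach is approached as far as the arm can. A call with a number of a shift or a turn outside -1 to 1 is refused whole. A call with a gripper value outside its range is refused whole. The fingers move at their own pace and stop on an object; FORCE is the grip in N (left out, the last holds). Time passes only in rows, so rows that do not move let the fingers close. It gives the time, the measured TCP pose, the force, the opening and the grip force at its end, in the units of the state.
- env.state(): the state, without advancing time (a new reading comes with each control period).
- env.snapshot(name): name is "scene" or "top"; returns a dict with "color" (400x640x3 uint8, red, green, blue), "intrinsics" (3x3 intrinsics, pixels), "cam_to_world" (4x4, takes a point from camera to world coordinates). Camera axes: x right, y down, z forward; pixel columns grow to the right and rows downward; lengths in mm; the calibration is good to about 2 mm. A picture is of the moment at which its call begins. There is no depth.
- env.finish_job(): hands the job in; it is judged then, once.
The state is a dict: "time_s": time; "joints": joint angles; "joint_velocities": joint speeds; "joint_torque": joint torques, N m; "ee_pos": TCP position; "tool_rot": TCP orientation; "wrist_force": force on the tool from outside, world axes, zero at the start; "moment": the same for the moment, N m; "opening": opening from 0.0 (shut) to 1.0 (fully open); "finger_force": force on a finger pad.
Only numpy, scipy, OpenCV 4.12 (cv2) and the standard library are available. Lean on these libraries where they do the work, as an engineer would, in place of code of your own. Each camera call takes 0.05 s, during which the arm holds its last target. There are 200 camera calls.

TASK

Put every steel tin standing on the shelf into its own cell of the rack and press it down until its lid is flush with the rim of the rack. Then swing the splash guard fully shut over the tins, and tap the wooden wedge, thin end first, under the guard's lower edge from the front until it jams there and stays, lying flat on the shelf. Leave the other kitchen things where they are.

Things in the scene. Friction and masses are not known exactly. Their poses are not given: they have to be found in the camera images.
- rack: steel rack fixed to the shelf, 60 mm (x) by 228 mm (y), rim 59 mm high, on four 20 mm high feet (12 mm square, centred at x +-24, y +-108 mm; free space underneath between them). Origin: centre of its footprint at shelf level; z up; the guard is on its -x side (the front, towards the robot). Open-topped square cells in a row along y
- cell_row (a point): centre of the rack's row of cells, at rim height. Four square cells, 52 mm wide inside, walls 4 mm; centres at rack x = 0, y = -84, -28, +28, +84 mm. Axes as the rack's
- end_cell (a point): centre of the mouth of the cell at rack y = +84 mm. Each cell's floor is a grey pad: its top starts 41 mm above the shelf (a tin on it stands 12 mm proud), slides down 12 mm when pushed with more than about 7 N (a tin's weight does not move it) and stays where pushed. Fully down, a tin's underside is 29 mm above the shelf and its lid level with the rim
- guard: dark steel splash guard: upright panel on a vertical hinge. Origin on the hinge axis at shelf level (rack x = -38, y = +118 mm). Panel runs 236 mm along its own -y, 8 mm thick (own x -4 to +4 mm; -x is the outer face), 16 to 87 mm high. Shut, its axes match the rack's, against a stop. Opens clockwise from above, free end swinging to rack -x
- guard_edge (a point): lower corner of the guard's free end, mid-thickness, 16 mm above the shelf: the gap under the panel's lower edge. The guard starts open by 1.4 to 1.8 rad; a stiff hinge (0.06 N m) holds it where it is left; no latch
- guard_lip (a point): middle of the inner edge of the guard's flat top lip, underside (87 mm high). The lip is 4 mm thick, reaches from the panel's outer face to own x = +50 mm, from 36 to 236 mm from the hinge. It passes over tins pressed home (knob tops 81 mm) but a tin standing proud stops it
- wedge: plain wooden wedge, 124 mm long, 30 mm wide, about 120 g, lying loose on the shelf. Origin: centre of its flat underside; +x points to the thin tip. The ramp rises straight from 3 mm high at the tip (x = +62 mm) to 21 mm at x = -38 mm
- wedge_grip (a point): centre of the wedge's upright grip block at its thick end: 24 by 24 mm in plan, at wedge x = -50 mm; block top 65 mm above the shelf, this point 45 mm above it
- wedge_touch (a point): point on the ramp (wedge x = -10 mm) where it is 16 mm high, so where it first touches the shut guard's lower front edge. A push of 15 to 20 N along the wedge on the grip then jams it a few millimetres further, and friction keeps it there
- tin_a: one of up to four identical round steel tins (may be absent). Body 42 mm diameter, 30 mm tall to the flat lid, its lowest 4 mm stepped in to 35 mm diameter; on the lid a solid cylindrical knob 20 mm diameter, 22 mm tall (knob top 52 mm above the underside). About 120 g. Stands loose on the shelf. Origin: centre of the underside; z up through the knob
- tin_b: one of up to four identical round steel tins (may be absent). Body 42 mm diameter, 30 mm tall to the flat lid, its lowest 4 mm stepped in to 35 mm diameter; on the lid a solid cylindrical knob 20 mm diameter, 22 mm tall (knob top 52 mm above the underside). About 120 g. Stands loose on the shelf. Origin: centre of the underside; z up through the knob
- tin_c: one of up to four identical round steel tins (may be absent). Body 42 mm diameter, 30 mm tall to the flat lid, its lowest 4 mm stepped in to 35 mm diameter; on the lid a solid cylindrical knob 20 mm diameter, 22 mm tall (knob top 52 mm above the underside). About 120 g. Stands loose on the shelf. Origin: centre of the underside; z up through the knob
- tin_d: one of up to four identical round steel tins (may be absent). Body 42 mm diameter, 30 mm tall to the flat lid, its lowest 4 mm stepped in to 35 mm diameter; on the lid a solid cylindrical knob 20 mm diameter, 22 mm tall (knob top 52 mm above the underside). About 120 g. Stands loose on the shelf. Origin: centre of the underside; z up through the knob
- pinch_bowl: orange silicone pinch bowl, 72 mm diameter, 35 mm tall; not to be disturbed. Origin: centre of the underside
- garlic_keeper: white ceramic garlic keeper, 96 mm diameter, 110 mm tall; not to be disturbed. Origin: centre of the underside
- timer: yellow plastic timer with a button, 60 by 70 mm, 58 mm tall; not to be disturbed. Origin: centre of the underside
- salt_jar: glass salt jar, 44 mm diameter, 60 mm tall; not to be disturbed. Origin: centre of the underside
- pepper_mill: dark wooden pepper mill, 52 mm diameter, 141 mm tall; not to be disturbed. Origin: centre of the underside
- spoon_rest: blue ceramic spoon rest, 100 mm diameter, 15 mm tall; not to be disturbed. Origin: centre of the underside
- mug: white mug, 76 mm diameter, 85 mm tall; not to be disturbed. Origin: centre of the underside
Things that resemble listed ones, but are neither listed nor needed, are in the scene too. What is shaped like the tin_c but turquoise is not meant.

How it is judged:
By the outcome, as a careful person would: the job done as asked, in the order asked, and still so for the second after the job is handed in, with the robot touching nothing.
Of tin_a, tin_b, tin_c, tin_d only 3 to 4 are there at a start; the rules pass over those that are not, and their reading is None.
At some moment in a run one of tin_a, tin_b, tin_c, tin_d, wedge may be knocked a few centimetres aside while the robot is not near it.
It also fails if it takes over 210 s, if anything falls off the work surface, if the arm or the gripper's body presses on something with over 40 N, if the wrist force passes 120 N, or if a joint passes its speed limit or range.

## Working session

There is one attempt and no reset: what is moved stays moved. The work goes in short steps, Python scripts to look and compute and a shell command to move; the robot and the scene stay as the last step left them, time stands still between calls to the robot, and variables do not carry over. Pictures are saved under pics/ and viewed, at most 14 in all, crops included, and the job is handed in when it is done.

```bash
ls; mkdir -p pics
python3 - <<'E'
from station import env
import cv2
for n in("scene","top"):
    s=env.snapshot(n); cv2.imwrite(f"pics/{n}0.png",s["color"][:,:,::-1]); print(s["intrinsics"],s["cam_to_world"])
print(env.grip_point_offset, env.state())
E
```

```text
pics
[[462.07211655   0.         318.81911567]
 [  0.         462.07211655 199.62575041]
 [  0.           0.           1.        ]] [[ 4.83836826e-01  5.76183327e-01 -6.58722020e-01  1.38424890e+03]
 [ 8.74832769e-01 -2.97902584e-01  3.81996959e-01 -4.40694792e+02]
 [ 2.38652870e-02 -7.61095805e-01 -6.48200296e-01  8.80169601e+02]
 [ 0.00000000e+00  0.00000000e+00  0.00000000e+00  1.00000000e+00]]
[[374.35245787   0.         320.28754169]
 [  0.         374.35245787 202.833675  ]
 [  0.           0.           1.        ]] [[ 1.55787588e-02 -9.93480039e-01  1.12936771e-01  4.44287065e+02]
 [-9.99579260e-01 -1.82382570e-02 -2.25536829e-02  2.96655024e+01]
 [ 2.44664036e-02 -1.12537895e-01 -9.93346172e-01  1.08881850e+03]
 [ 0.00000000e+00  0.00000000e+00  0.00000000e+00  1.00000000e+00]]
18.700000000000003 {'time_s': 0.1, 'joints': array([-1.47009947e+00,  2.21172411e-01,  1.52748501e+00, -2.28122629e-05,
        1.39468323e+00, -1.26130073e-01]), 'joint_velocities': array([-9.61915652e-04, -7.28386061e-04, -3.08941840e-03, -2.19066186e-03,
        1.24489391e-03, -7.69271334e-06]), 'joint_torque': array([ 1.13865481e-03, -4.95944881e+01, -3.88521409e+01,  7.00551504e-02,
        5.14854700e-02, -4.59711441e-05]), 'ee_pos': array([ 140.46476934, -608.40902171,  200.63728205]), 'tool_rot': array([ 9.93574977e-01,  1.13172439e-01, -1.13040380e-07, -8.74071022e-04]), 'wrist_force': array([-0.73717514, -0.07015326,  0.26232168]), 'moment': array([-0.00258048, -0.02021703, -0.02876771]), 'finger_force': 0.0, 'opening': 1.000950860947095}
```

View pics/scene0.png

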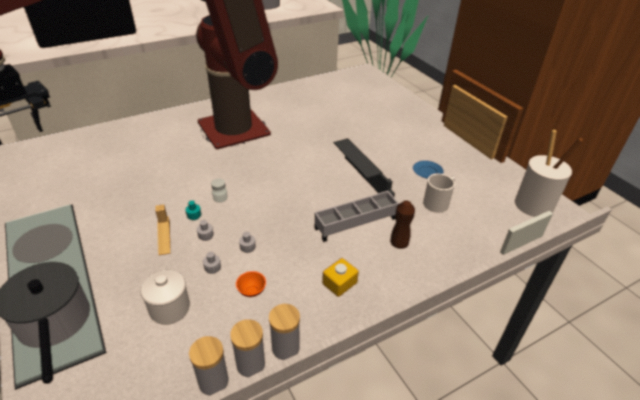

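View pics/top0.png

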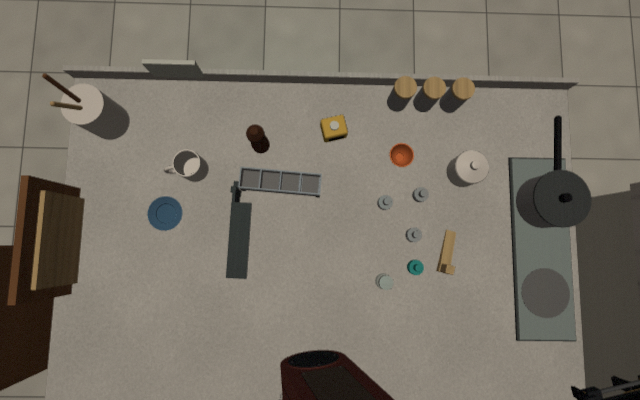

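Scene: three grey steel tins at top-view (385,202), (421,195) and (414,235). The turquoise one at (416,267) is the excluded lookalike and the glass jar is at (385,282). The wedge is at (447,250) with its grip at the bottom, the rack at (280,180), and the guard is open from its hinge at (237,190). I'll confirm in an enlarged crop and measure.

```bash
cat > h.py <<'E'
from station import env
import cv2, numpy as np
def ray(s,uv,z):
    K,T=s["intrinsics"],s["cam_to_world"]
    d=T[:3,:3]@np.linalg.solve(K,[uv[0],uv[1],1.]); o=T[:3,3]
    return (o+d*(z-o[2])/d[2])[:2]
def px(s,p):
    K,T=s["intrinsics"],s["cam_to_world"]
    c=K@(T[:3,:3].T@(np.array(p,float)-T[:3,3])); return c[:2]/c[2]
def save(s,name,x0,y0,x1,y1,k):
    c=s["color"][y0:y1,x0:x1,::-1]; cv2.imwrite(f"pics/{name}.png",cv2.resize(c,None,fx=k,fy=k,interpolation=cv2.INTER_CUBIC))
E
python3 - <<'E'
from h import *
s=env.snapshot("top"); save(s,"crop1",220,140,480,300,3)
t=env.snapshot("scene"); save(t,"crop2",130,120,430,300,2.6)
E
```

```text
(no output)
```

View pics/crop1.png

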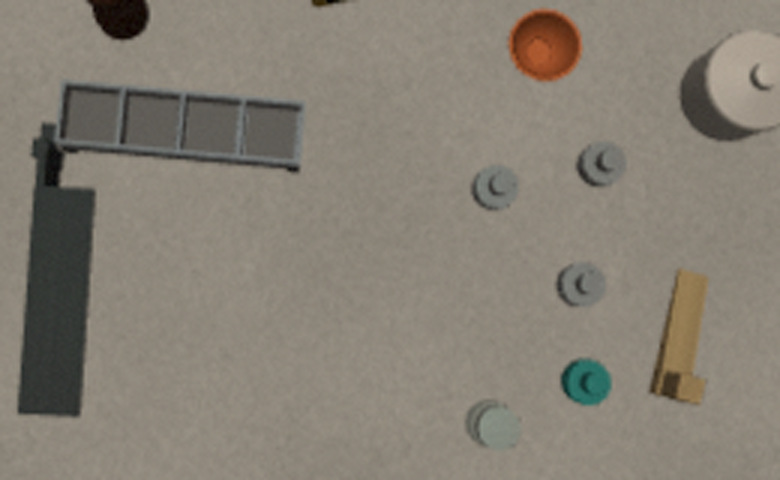

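View pics/crop2.png

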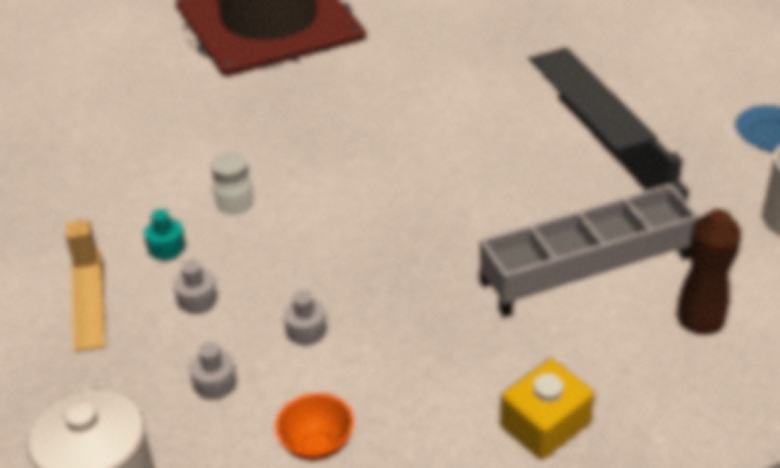

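The crops confirm three grey tins (crop1 at (496,187), (602,162), (582,284)) and one turquoise lookalike at (587,382). The rack rim spans crop1 (62,84) to (302,168).

```bash
cat >> h.py <<'E'
def greymask(s):
    c=s["color"].astype(int); r,g,b=c[...,0],c[...,1],c[...,2]
    return (((b-r)>-4)&(r>55)&((g-r)<14)).astype(np.uint8)
def wedgemask(s):
    h=cv2.cvtColor(s["color"],cv2.COLOR_RGB2HSV); return ((h[...,0]<28)&(h[...,0]>10)&(h[...,1]>85)&(h[...,2]>50)).astype(np.uint8)
def blobs(m,x0,y0,x1,y1,amin=30):
    mm=np.zeros_like(m); mm[y0:y1,x0:x1]=m[y0:y1,x0:x1]
    n,l,st,ce=cv2.connectedComponentsWithStats(mm)
    return [(st[i][4],st[i][:4],ce[i],np.argwhere(l==i)[:,::-1]) for i in range(1,n) if st[i][4]>=amin]
E
python3 - <<'E'
from h import *
s=env.snapshot("top")
for y,x in((187//3+140,220+487//3),(140+185//3,220+520//3),(140+230//3,220+400//3),(140+87//3,220+90//3),(140+350//3,220+60//3),(140+330//3,220+685//3)): print(s["color"][y,x])
for a,b,c,p in blobs(greymask(s),225,145,460,300):
    print(a,b,c,"z20:",ray(s,c,20).round(1),"z59",ray(s,c,59).round(1))
    if a>300:
        r=cv2.minAreaRect(p.astype(np.float32));print(r);print([ray(s,q,59).round(1).tolist() for q in cv2.boxPoints(r)])
for a,b,c,p in blobs(wedgemask(s),425,220,470,290):
    q=np.array([ray(s,k,8) for k in p.astype(float)]); r=cv2.minAreaRect(q.astype(np.float32));print("w",a,b,c,r,cv2.boxPoints(r).round(1).tolist())
E
```

```text
[104 107 102]
[140 131 120]
[143 136 124]
[60 59 57]
[55 57 54]
[146 123  81]
572 [237 167  85  29] [280.93706294 181.58916084] z20: [625.4 119.9] z59 [618.8 116.6]
((278.8836975097656, 180.6515350341797), (83.03036499023438, 21.88555908203125), 5.04245138168335)
[[598.7, 238.6], [660.1, 235.7], [644.2, 5.0], [582.6, 9.4]]
89 [378 196  11  13] [382.87640449 201.98876404] z20: [ 571.6 -175.3] z59 [ 566.9 -167.8]
w 523 [437 230  19  45] [446.71892925 253.34799235] ((431.46868896484375, -369.074462890625), (48.21009826660156, 121.8897705078125), 75.72589111328125) [[366.5, -377.3999938964844], [484.6000061035156, -407.5], [496.5, -360.70001220703125], [378.29998779296875, -330.70001220703125]]
```

```bash
cat >> h.py <<'E'
def ratio(s,k=4,lo=.92,hi=1.08):
    c=cv2.GaussianBlur(cv2.resize(s["color"],None,fx=k,fy=k,interpolation=cv2.INTER_CUBIC),(0,0),2).astype(float)+1
    q=c[...,2]/c[...,0]; return ((q>lo)&(q<hi)&(c[...,0]>30)).astype(np.uint8)
def up(s,m,x0,y0,x1,y1,amin,k=4):
    return [(a,(ce+.5)/k-.5,(p+.5)/k-.5) for a,b,ce,p in blobs(m,x0*k,y0*k,x1*k,y1*k,amin)]
E
python3 - <<'E'
from h import *
s=env.snapshot("top");t=env.snapshot("scene")
m=ratio(s)
for lo,(x0,y0,x1,y1) in((.92,(365,180,435,250)),(.92,(222,160,330,285))):
  for a,c,p in up(s,m,x0,y0,x1,y1,600):
    (cx,cy),r=cv2.minEnclosingCircle(p.astype(np.float32))
    print(a,c.round(1),"z25",ray(s,c,25).round(1),p.min(0),p.max(0),r)
    if a>5000:
        h=cv2.minAreaRect(p.astype(np.float32));print(h)
for q in((304,166),(302.5,169.5)): pass
col=t["color"].astype(int)
for p in((205,230),(212,262),(247,243),(225,250),(440,200)): print(p,col[p[1],p[0]])
cv2.imwrite("pics/m.png",np.vstack([m[560:1160,880:1720]*255]))
E
```

```text
2617 [420.3 194.1] z25 [ 596. -283.] [412.625 186.875] [427.875 201.125] 7.68589448928833
2700 [384.9 201.9] z25 [ 571.2 -180.1] [377.625 194.625] [392.125 209.125] 7.536379337310791
2731 [413.6 234.4] z25 [ 479.5 -261.8] [405.875 227.375] [421.125 241.625] 7.739003658294678
39842 [253.2 217.2] z25 [520.9 195.1] [225.625 165.875] [321.375 278.125] 70.26944732666016
((272.3602294921875, 224.81805419921875), (89.75666046142578, 112.4291763305664), 4.820766448974609)
(205, 230) [139 126 120]
(212, 262) [120 108 103]
(247, 243) [159 147 138]
(225, 250) [207 186 168]
(440, 200) [135 121 108]
```

View pics/m.png

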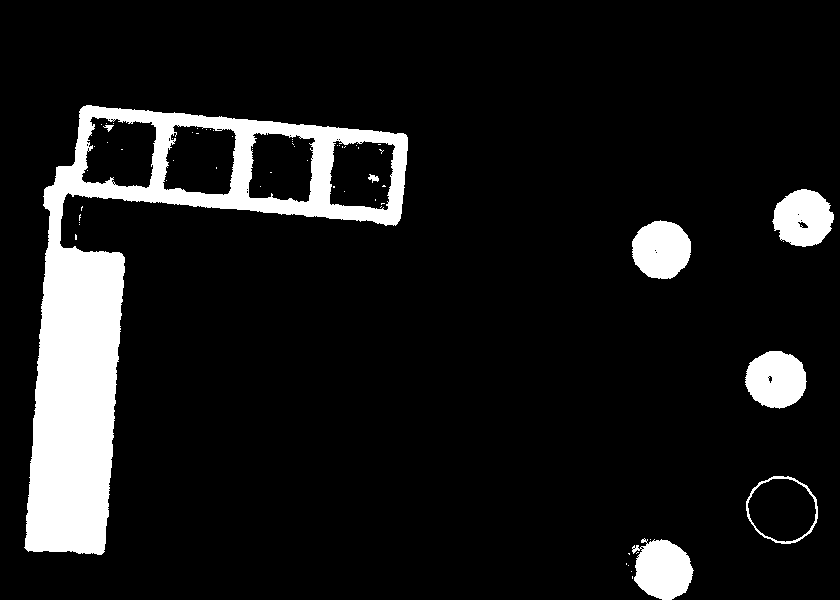

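The mask shows the three tins cleanly. The rack's back rim edge runs from mask (84,107) to (406,136), and its end cell is at the left.

Run:
```python
from h import *
s=env.snapshot("top");t=env.snapshot("scene")
f=lambda x,y:((x+.5)/4+220-.5,(y+.5)/4+140-.5)
L,R=ray(s,f(83,106),59),ray(s,f(407,136),59)
print(L,R,np.linalg.norm(L-R))
u=(L-R)/np.linalg.norm(L-R); n=np.array([u[1],-u[0]]) # rack +y, +x
c=(L+R)/2-30*n; print("rack c",c,"yaw",np.arctan2(n[1],n[0]))
# cell interiors centroids via mask y: inner cells
for q in ((121,152),(202,156),(283,165),(362,173)): print("cell",((ray(s,f(*q),50)-c)@n).round(1),((ray(s,f(*q),50)-c)@u).round(1))
# scene view tins by hsv darkness/ratio; check projections
for p in((596,-283),(571.2,-180.1),(479.5,-261.8)): print("knob top scene px",px(t,[*p,52]).round(1), "base",px(t,[*p,0]).round(1))
for i,k in enumerate(((-30,-114),(-30,114),(30,-114),(30,114))): print("rim scene",k,px(t,[*(c+n*k[0]+u*k[1]),59]).round(1))
# guard
hinge=c-38*n+118*u; print("hinge",hinge)
for q in((25,549),(104,552)): print("guard lip end",ray(s,f(*q),91))
# wedge: bottom outline pts
m=wedgemask(s)
for q in((447-.5,230),(455,232),(438,271),(453.5,274)): print("w z0",ray(s,q,0).round(1),"z65",ray(s,q,65).round(1))
```

```text
[660.18283514 230.52661815] [643.55503721   4.52467647] 226.612800401105
rack c [621.94980434 119.72690839] yaw -0.07344137086396599
cell 1.7 85.1
cell 4.1 28.5
cell 3.0 -28.6
cell 2.5 -84.3
knob top scene px [209.9 253.1] base [212.6 267.4]
knob top scene px [245.8 232.8] base [247.4 247.1]
knob top scene px [203.  221.1] base [205.7 235.3]
rim scene (-30, -114) [313.5 210.9]
rim scene (-30, 114) [387.  189.7]
rim scene (30, -114) [323.  225.2]
rim scene (30, 114) [398.4 202.4]
hinge [592.71053093 240.19709097]
guard lip end [358.85055626 250.30346525]
guard lip end [357.61909408 198.945142  ]
w z0 [ 494.8 -365.9] z65 [ 491.8 -342.3]
w z0 [ 489.4 -390.9] z65 [ 486.7 -365.8]
w z0 [ 376.  -338.5] z65 [ 380.1 -316.5]
w z0 [ 368.1 -383.5] z65 [ 372.7 -358.8]
```

```bash
python3 - <<'E'
from h import *
s=env.snapshot("top")
print("mill",ray(s,(255,132),141),"garlic",ray(s,(472,165),100),"teal",ray(s,(416,267),30),"salt",ray(s,(385,282),60),"mug",ray(s,(186,164),85))
E
python3 -m inch '[{"delta_pos":[0.8,0.79,-0.1],"yaw":0.5,"gripper":-1},{"delta_pos":[0.8,0.79,-0.1],"yaw":0.5,"gripper":-1},{"delta_pos":[0.8,0.79,-0.1],"yaw":0.5,"gripper":-1},{"delta_pos":[0.8,0.79,-0.1],"yaw":0.5,"gripper":-1},{"delta_pos":[0.8,0.79,-0.1],"yaw":0.5,"gripper":-1},{"delta_pos":[0.8,0.79,-0.1],"yaw":0.5,"gripper":-1},{"delta_pos":[0.8,0.79,-0.1],"yaw":0.5,"gripper":-1},{"delta_pos":[0.8,0.79,-0.1],"yaw":0.5,"gripper":-1},{"delta_pos":[0.8,0.79,-0.1],"yaw":0.5,"gripper":-1},{"delta_pos":[0.8,0.79,-0.1],"yaw":0.5,"gripper":-1},{"delta_pos":[0.8,0.79,-0.1],"yaw":0.5,"gripper":-1},{"delta_pos":[0.8,0.79,-0.1],"yaw":0.5,"gripper":-1},{"delta_pos":[0.8,0.79,-0.1],"yaw":0.5,"gripper":-1},{"delta_pos":[0.8,0.79,-0.1],"yaw":0.5,"gripper":-1},{"delta_pos":[0.8,0.79,-0.1],"yaw":0.5,"gripper":-1},{"delta_pos":[0.8,0.79,-0.1],"yaw":0.5,"gripper":-1},{"delta_pos":[0.8,0.79,-0.1],"yaw":0.5,"gripper":-1},{"delta_pos":[0.8,0.79,-0.1],"yaw":0.5,"gripper":-1},{"delta_pos":[0,0,0],"yaw":0,"gripper":-1}]' 30
```

```text
mill [733.78462724 180.35936635] garlic [ 667.73031324 -403.48302258] teal [ 388.13749983 -266.23602162] salt [ 348.33717631 -172.66492123] mug [657.53493827 372.133749  ]
time_s: 2.4
ee_pos: [574.5, -179.3, 147.3]
tool_rot: [0.736, 0.677, 0.001, -0.0]
wrist_force: [-0.6, -0.2, 0.8]
opening: 1.001
finger_force: 0.0
```

```bash
python3 -m inch '[{"delta_pos":[-0.1,-0.03,-0.76],"yaw":0,"gripper":-1},{"delta_pos":[0,0,-0.76],"yaw":0,"gripper":-1},{"delta_pos":[0,0,-0.76],"yaw":0,"gripper":-1},{"delta_pos":[0,0,-0.76],"yaw":0,"gripper":-1},{"delta_pos":[0,0,-0.38],"yaw":0,"gripper":-1},{"delta_pos":[0,0,-0.38],"yaw":0,"gripper":-1},{"delta_pos":[0,0,0],"yaw":0,"gripper":1},{"delta_pos":[0,0,0],"yaw":0,"gripper":1},{"delta_pos":[0,0,0],"yaw":0,"gripper":1},{"delta_pos":[0,0,0],"yaw":0,"gripper":1},{"delta_pos":[0,0,0],"yaw":0,"gripper":1},{"delta_pos":[0,0,0],"yaw":0,"gripper":1},{"delta_pos":[0,0,0],"yaw":0,"gripper":1},{"delta_pos":[0,0,0],"yaw":0,"gripper":1}]' 30
```

```text
time_s: 3.8
ee_pos: [569.5, -183.3, 33.7]
tool_rot: [0.737, 0.676, -0.0, -0.0]
wrist_force: [0.1, -0.5, -0.3]
opening: 0.358
finger_force: 0.0
```

```bash
python3 -m inch '[{"delta_pos":[0,0.1,0],"yaw":0,"gripper":1},{"delta_pos":[0,0,0],"yaw":0,"gripper":1},{"delta_pos":[0,0,0],"yaw":0,"gripper":1},{"delta_pos":[0,0,0],"yaw":0,"gripper":1},{"delta_pos":[0,0,0],"yaw":0,"gripper":1},{"delta_pos":[0,0,0.8],"yaw":0,"gripper":1},{"delta_pos":[0,0,0.8],"yaw":0,"gripper":1},{"delta_pos":[0,0,0.8],"yaw":0,"gripper":1},{"delta_pos":[0,0,0],"yaw":0,"gripper":1}]'
```

```text
time_s: 4.7
ee_pos: [572.3, -181.6, 109.9]
tool_rot: [0.737, 0.676, 0.001, 0.003]
wrist_force: [0.3, -0.3, 0.6]
opening: 0.007
finger_force: 0.0
```

The fingers closed on nothing, so I need a look.

Run:
```python
from h import *
s=env.snapshot("top");t=env.snapshot("scene")
a=s["color"][150:300,330:480,::-1];b=t["color"][140:290,150:340,::-1]
cv2.imwrite("pics/miss.png",np.hstack([cv2.resize(a,(400,400),interpolation=2),cv2.resize(b,(400,400*150//190),interpolation=2).__class__(0) if 0 else cv2.copyMakeBorder(cv2.resize(b,(400,316),interpolation=2),0,84,0,0,0)]))
```

```text
(no output)
```

View pics/miss.png

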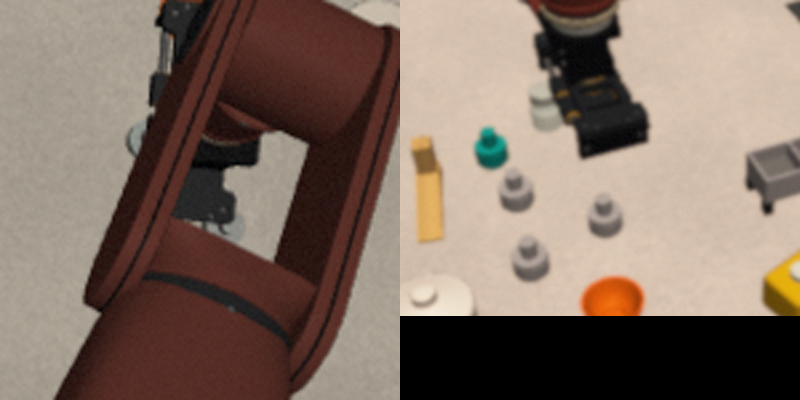

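Run:
```python
from h import *
t=env.snapshot("scene"); e=env.state(); p=e["ee_pos"]
print(p,e["joints"].round(2),"tcp px",px(t,p),"grip centre 70 up",px(t,p+[0,0,70]))
m=ratio(t,4,.84,.95)
for a,c,q in up(t,m,190,205,260,280,500): print(a,c,q.min(0),q.max(0),"z22",ray(t,c,22).round(1))
for q in((205,229),(225,250)): print(t["color"][q[1],q[0]])
s=t; cv2.imwrite("pics/look2.png",cv2.resize(t["color"][130:280,170:330,::-1],None,fx=4,fy=4,interpolation=2))
```

```text
[ 569.04970495 -180.08986999  104.81250221] [-0.44  0.24  1.69  0.    1.21 -0.35] tcp px [243.79985202 216.97970786] grip centre 70 up [241.39345619 195.19209247]
3694 [204.53424472 229.94274499] [196.375 219.625] [212.125 239.375] z22 [ 481.5 -262.6]
3790 [246.89551451 241.77163588] [238.375 231.375] [254.875 251.375] z22 [ 573.5 -180.6]
4266 [211.41297468 262.18635724] [202.625 251.375] [219.875 272.375] z22 [ 598.2 -283.9]
[117 108 101]
[215 194 176]
```

View pics/look2.png

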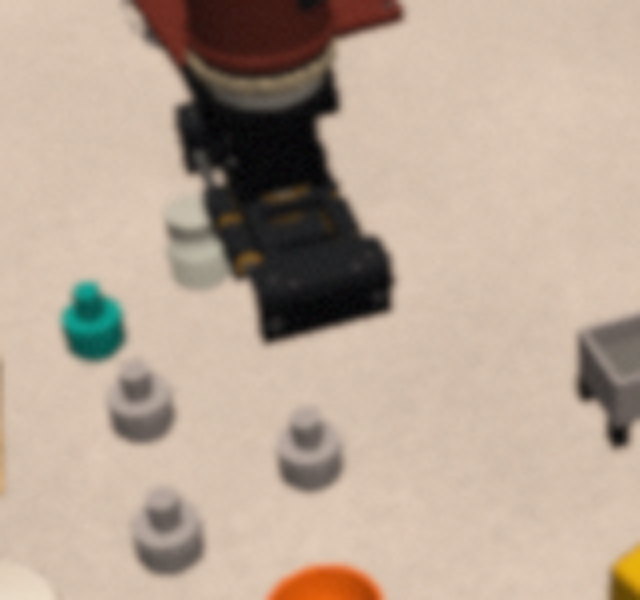

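```bash
python3 -m inch '[{"delta_pos":[0.1,0,0],"yaw":0,"gripper":-1},{"delta_pos":[0,0,0],"yaw":0,"gripper":-1},{"delta_pos":[0,0,0],"yaw":0,"gripper":-1},{"delta_pos":[0,0,0],"yaw":0,"gripper":-1},{"delta_pos":[0,0,0],"yaw":0,"gripper":-0.3},{"delta_pos":[0,0,-0.8],"yaw":0,"gripper":-0.3},{"delta_pos":[0,0,-0.8],"yaw":0,"gripper":-0.3},{"delta_pos":[0,0,-0.5],"yaw":0,"gripper":-0.3},{"delta_pos":[0,0,-0.2],"yaw":0,"gripper":-0.3},{"delta_pos":[0,0,-0.1],"yaw":0,"gripper":-0.3},{"delta_pos":[0,0,0],"yaw":0,"gripper":-0.3},{"delta_pos":[0,0,0],"yaw":0,"gripper":-0.3}]' 40; python3 -m inch '[{"delta_pos":[0,0,0],"yaw":0,"gripper":1},{"delta_pos":[0,0,0],"yaw":0,"gripper":1},{"delta_pos":[0,0,0],"yaw":0,"gripper":1},{"delta_pos":[0,0,0],"yaw":0,"gripper":1},{"delta_pos":[0,0,0],"yaw":0,"gripper":1},{"delta_pos":[0,0,0],"yaw":0,"gripper":1},{"delta_pos":[0,0,0],"yaw":0,"gripper":1},{"delta_pos":[0,0,0],"yaw":0,"gripper":1}]' 40
```

```text
time_s: 6.05
ee_pos: [573.4, -180.7, 34.8]
tool_rot: [0.737, 0.676, 0.0, 0.001]
wrist_force: [-0.5, 0.6, 0.0]
opening: 0.648
finger_force: 0.0
time_s: 6.85
ee_pos: [572.5, -180.3, 33.6]
tool_rot: [0.737, 0.676, -0.0, -0.0]
wrist_force: [-0.3, 1.0, -0.4]
opening: 0.039
finger_force: 0.0
```

Run:
```python
from h import *
t=env.snapshot("scene"); s=env.snapshot("top"); p=env.state()["ee_pos"]; print(p,px(t,p),px(s,p))
m=ratio(t,4,.84,.95)
for a,c,q in up(t,m,190,205,280,280,500): print(a,c,q.min(0),q.max(0),"z22",ray(t,c,22).round(1))
a=cv2.resize(t["color"][170:280,190:300,::-1],(400,400),interpolation=2);b=cv2.resize(s["color"][150:260,330:440,::-1],(400,400),interpolation=2)
cv2.imwrite("pics/look3.png",np.hstack([a,cv2.convertScaleAbs(b,alpha=1.8)]))
```

```text
[ 572.51655929 -180.28432208   33.61504846] [246.50215405 238.30712942] [385.53521807 201.14535318]
648 [261.67939815 214.9212963 ] [253.875 204.625] [268.625 230.375] z22 [ 496.7 -105.8]
3679 [204.58816934 229.89436668] [196.125 219.625] [212.125 239.375] z22 [ 481.4 -262.5]
3142 [247.26241248 243.24809039] [238.875 233.625] [254.875 251.375] z22 [ 578.8 -181.7]
4254 [211.40103432 262.18559003] [202.375 251.625] [219.625 272.375] z22 [ 598.2 -283.9]
```

View pics/look3.png

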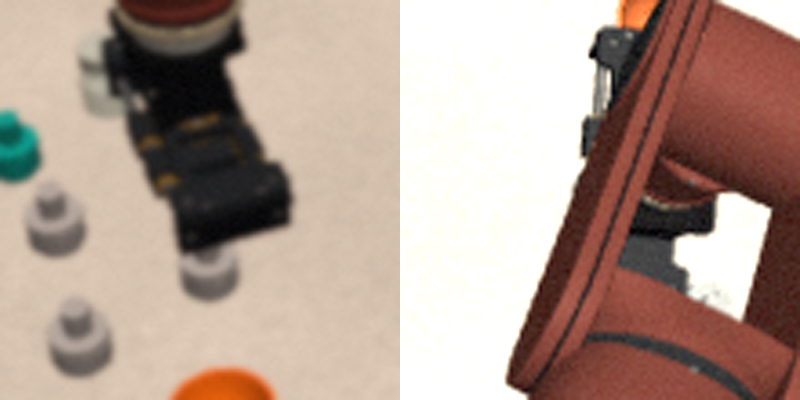

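Run:
```python
from h import *
t=env.snapshot("scene"); e=env.state();p=e["ee_pos"]; print(p,e["opening"],e["finger_force"],e["wrist_force"])
for dx in(37,95):
  for dy in(-37,37,-95,95):
    print(dx,dy,[px(t,p+[dx,dy,z]).round(0).tolist() for z in (70,110)])
```

```text
[ 572.52669967 -180.27351933   33.63523725] 0.009681374056018842 0.0 [0.27613108 0.50107973 0.08483131]
37 -37 [[236.0, 232.0], [234.0, 220.0]]
37 37 [[264.0, 223.0], [263.0, 210.0]]
37 -95 [[212.0, 241.0], [210.0, 228.0]]
37 95 [[286.0, 215.0], [285.0, 203.0]]
95 -37 [[245.0, 248.0], [243.0, 236.0]]
95 37 [[274.0, 238.0], [274.0, 225.0]]
95 -95 [[221.0, 257.0], [219.0, 244.0]]
95 95 [[296.0, 230.0], [296.0, 217.0]]
```

```bash
python3 -m inch '[{"delta_pos":[0,0,0.8],"yaw":0,"gripper":1},{"delta_pos":[0,0,0.8],"yaw":-1,"gripper":-1},{"delta_pos":[0,0,0.8],"yaw":-1,"gripper":-1},{"delta_pos":[0,0,0],"yaw":-1,"gripper":-1},{"delta_pos":[0,0,0],"yaw":-1,"gripper":-1},{"delta_pos":[0,0,0],"yaw":-1,"gripper":-1},{"delta_pos":[0,0,0],"yaw":-1,"gripper":-1},{"delta_pos":[0,0,0],"yaw":-1,"gripper":-1},{"delta_pos":[0,0,0],"yaw":-1,"gripper":-1},{"delta_pos":[0,0,0],"yaw":-1,"gripper":-1},{"delta_pos":[0,0,0],"yaw":-1,"gripper":-1},{"delta_pos":[0,0,0],"yaw":-1,"gripper":-1},{"delta_pos":[0,0,0],"yaw":0,"gripper":-1},{"delta_pos":[0,0,0],"yaw":0,"gripper":-1}]'
python3 - <<'E'
from h import *
t=env.snapshot("scene"); p=env.state()["ee_pos"]; c=px(t,p); print(p,c,(c-[170,130])*4)
cv2.imwrite("pics/look4.png",cv2.resize(t["color"][130:280,170:330,::-1],None,fx=4,fy=4,interpolation=2))
E
```

```text
time_s: 8.4
ee_pos: [572.5, -180.3, 105.6]
tool_rot: [1.0, -0.024, -0.0, -0.0]
wrist_force: [-0.2, 0.0, 0.6]
opening: 0.989
finger_force: 0.0
[ 572.49524685 -180.27160067  105.5972306 ] [244.23272785 217.60965534] [296.9309114  350.43862135]
```

View pics/look4.png

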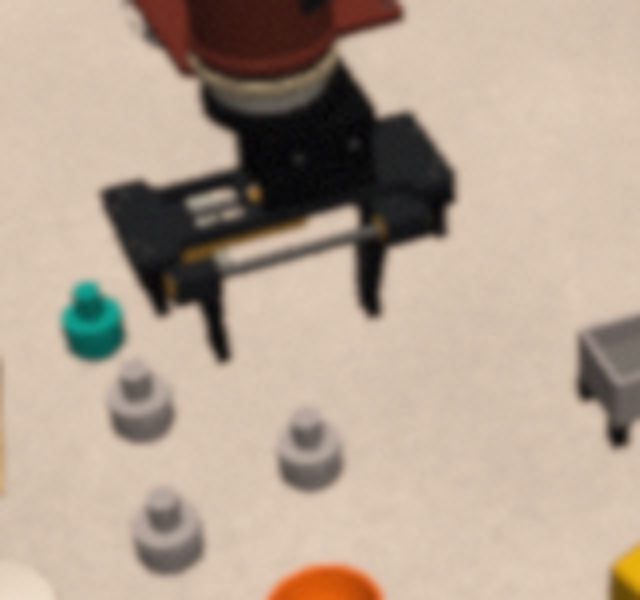

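Finger tips are at crop (220,358) and (372,315), about 3 px higher than predicted, so the real tip height is in doubt. I'll probe the tin's height by contact.

```bash
python3 -m inch '[{"delta_pos":[0,0,-0.8],"yaw":0,"gripper":1},{"delta_pos":[0,0,-0.4],"yaw":0,"gripper":1},{"delta_pos":[0,0,0],"yaw":0,"gripper":1},{"delta_pos":[0,0,0],"yaw":0,"gripper":1},{"delta_pos":[0,0,0],"yaw":0,"gripper":1},{"delta_pos":[0,0,0],"yaw":0,"gripper":1},{"delta_pos":[0,0,0],"yaw":0,"gripper":1},{"delta_pos":[0,0,0],"yaw":0,"gripper":1},{"delta_pos":[0,0,0],"yaw":0,"gripper":1},{"delta_pos":[0,0,0],"yaw":0,"gripper":1},{"delta_pos":[0,0,-0.3],"yaw":0,"gripper":1},{"delta_pos":[0,0,0],"yaw":0,"gripper":1}]';python3 -m inch '[{"delta_pos":[0,0,-0.2],"yaw":0,"gripper":1},{"delta_pos":[0,0,0],"yaw":0,"gripper":1}]';python3 -m inch '[{"delta_pos":[0,0,-0.1],"yaw":0,"gripper":1},{"delta_pos":[0,0,0],"yaw":0,"gripper":1}]'
```

```text
time_s: 9.65
ee_pos: [571.4, -179.8, 59.0]
tool_rot: [1.0, -0.026, -0.001, -0.0]
wrist_force: [-1.1, 0.2, -0.1]
opening: 0.033
finger_force: 0.0
time_s: 9.85
ee_pos: [571.8, -179.9, 53.4]
tool_rot: [1.0, -0.026, -0.001, -0.0]
wrist_force: [-0.0, 0.3, -0.5]
opening: 0.002
finger_force: 0.0
time_s: 10.05
ee_pos: [572.3, -180.2, 51.2]
tool_rot: [1.0, -0.026, -0.0, -0.0]
wrist_force: [-0.0, 0.7, 0.4]
opening: 0.01
finger_force: 0.0
```

```bash
for i in 1 2 3 4 5; do :; done
python3 -m inch '[{"delta_pos":[0,0,-0.1],"yaw":0,"gripper":1},{"delta_pos":[0,0,0],"yaw":0,"gripper":1}]'|egrep 'ee|wri';python3 -m inch '[{"delta_pos":[0,0,-0.1],"yaw":0,"gripper":1},{"delta_pos":[0,0,0],"yaw":0,"gripper":1}]'|egrep 'ee|wri';python3 -m inch '[{"delta_pos":[0,0,-0.1],"yaw":0,"gripper":1},{"delta_pos":[0,0,0],"yaw":0,"gripper":1}]'|egrep 'ee|wri';python3 -m inch '[{"delta_pos":[0,0,-0.1],"yaw":0,"gripper":1},{"delta_pos":[0,0,0],"yaw":0,"gripper":1}]'|egrep 'ee|wri'
```

```text
ee_pos: [572.3, -180.2, 48.3]
wrist_force: [0.4, -0.6, 0.9]
ee_pos: [572.3, -180.2, 45.2]
wrist_force: [-1.6, 0.3, -0.6]
ee_pos: [572.2, -180.2, 42.1]
wrist_force: [-0.4, -0.8, -0.1]
ee_pos: [572.2, -180.1, 39.1]
wrist_force: [0.8, 0.2, -0.1]
```

Run:
```python
from h import *
t=env.snapshot("scene"); p=env.state()["ee_pos"]; print(p,px(t,p))
g=t["color"].mean(2)
for y in range(204,254): print(y,''.join('#' if v<50 else '+' if v<95 else 'o' if v<150 else '-' if v<175 else '.' for v in g[y,222:275]))
```

```text
[ 572.31784687 -180.18659784   39.32079711] [246.33486545 236.66525634]
204 ++++++#############################+++ooo--........-o
205 oooo++##########################+++++oo-........--ooo
206 oo--o+######################+++++++++o-......--ooooo+
207 ----o+##################++++++++####++o-..--ooooo+ooo
208 -ooo++###############++++++++########+ooooooo+++oooo-
209 o++++############+++++++##############++ooo+ooooo--..
210 +#############++++++++#################++ooooo--.....
211 ######++###+++++++++######++###########+oo---........
212 ##+++ooo+##+++++++#######+++###########+o-...........
213 +oooo---o+#+++##########++++###########+-............
214 o---....o++#############++++##########+o-............
215 ........-o+##############++#########++oo-............
216 ........-o+++###################+++ooo--.............
217 .......-oo+++#################++ooo--................
218 ...---oooo+++################+oo-....................
219 --oooooo+++++################oo......................
220 ooooo++ooooo++##############+o-......................
221 o+++oooo---oo+##++##########+o-.......
[... 1171 characters left out ...]
....
242 .................-----oooooo----o-...................
243 .................--------------oo-...................
244 .................-oo---------ooooo...................
245 .................-ooooo----ooooooo-..................
246 .................-oooooooooooooooo-..................
247 .................-o+++oooooooooooo...................
248 .................-o++++oooooooooo-...................
249 ..................oo++++++ooooooo....................
250 ..................-oo+++++oooooo-....................
251 ...................-oooooooooo--.....................
252 .....................-oooooo--.......................
253 ........................---..........................
```

```bash
python3 -m inch '[{"delta_pos":[0,0,-0.1],"yaw":0,"gripper":1},{"delta_pos":[0,0,0],"yaw":0,"gripper":1}]'|egrep 'ee|wri';python3 -m inch '[{"delta_pos":[0,0,-0.1],"yaw":0,"gripper":1},{"delta_pos":[0,0,0],"yaw":0,"gripper":1}]'|egrep 'ee|wri';python3 -m inch '[{"delta_pos":[0,0,-0.1],"yaw":0,"gripper":1},{"delta_pos":[0,0,0],"yaw":0,"gripper":1}]'|egrep 'ee|wri';python3 -m inch '[{"delta_pos":[0,0,-0.1],"yaw":0,"gripper":1},{"delta_pos":[0,0,0],"yaw":0,"gripper":1}]'|egrep 'ee|wri'
```

```text
ee_pos: [572.2, -180.2, 36.2]
wrist_force: [-0.0, 0.3, -0.2]
ee_pos: [572.2, -180.2, 33.1]
wrist_force: [0.4, 0.9, -0.6]
ee_pos: [573.1, -180.6, 31.5]
wrist_force: [-1.9, 1.4, 5.7]
ee_pos: [574.5, -181.2, 31.7]
wrist_force: [-7.2, 3.4, 21.8]
```

```bash
python3 - <<'E'
from h import *
t=env.snapshot("scene"); p=env.state()["ee_pos"]; print(p,px(t,p))
g=t["color"].mean(2)
for y in range(226,254): print(y,''.join('#' if v<50 else '+' if v<95 else 'o' if v<150 else '-' if v<175 else '.' for v in g[y,232:265]))
E
python3 -m inch '[{"delta_pos":[0,0,0.3],"yaw":0,"gripper":1},{"delta_pos":[0,0,0],"yaw":0,"gripper":1},{"delta_pos":[0,0,0],"yaw":0,"gripper":1}]'|egrep 'ee|wri'
```

```text
[ 574.36046556 -181.11972118   31.67398755] [246.53023323 239.40569066]
226 ...-----o+########+o.............
227 ........o+########+-.............
228 ........-o########+-.............
229 ........-o+#######o-.............
230 ........-o+#######o-.............
231 .........o+#######o-.............
232 .........o+#######o-.............
233 .........o+#######o-.............
234 .........-o+######+-.............
235 ..........o+######+o.............
236 .........-o+#####+oo-............
237 .........-o+###+++oo-............
238 .........-oo+++++oo---...........
239 .........-oo+++++oo----..........
240 ........--oo++++ooo----..........
241 ........---ooo+ooo------.........
242 .......-----oooooo------.........
243 ......---------------oo-.........
244 .......-oo----------oooo-........
245 .......-ooo-------oooooo-........
246 .......-oooooooooooooooo-........
247 .......-o+++oooooooooooo.........
248 .......-o++++++oooooooo-.........
249 ........oo+++++++oooooo..........
250 ........-oo++++++ooooo-..........
251 .........-oooooooooo--...........
252 ..........-oooooooo-.............
253 .............----................
ee_pos: [572.5, -180.3, 36.5]
wrist_force: [0.2, 0.4, 0.2]
```

Contact was at ee z≈32 on the 52 mm knob top, so the real tips sit about 20 mm above the reported z. I'll command z about 20 mm lower and grip.

```bash
python3 -m inch '[{"delta_pos":[0,0,0.2],"yaw":0,"gripper":-0.3},{"delta_pos":[0,0,0],"yaw":0,"gripper":-0.3},{"delta_pos":[0,0,0],"yaw":0,"gripper":-0.3},{"delta_pos":[0,0,0],"yaw":0,"gripper":-0.3},{"delta_pos":[0,0,0],"yaw":0,"gripper":-0.3},{"delta_pos":[0,0,0],"yaw":0,"gripper":-0.3},{"delta_pos":[0,0,0],"yaw":0,"gripper":-0.3},{"delta_pos":[0,0,-0.4],"yaw":0,"gripper":-0.3},{"delta_pos":[0,0,-0.3],"yaw":0,"gripper":-0.3},{"delta_pos":[0,0,-0.2],"yaw":0,"gripper":-0.3},{"delta_pos":[0,0,0],"yaw":0,"gripper":-0.3},{"delta_pos":[0,0,0],"yaw":0,"gripper":-0.3}]'; python3 -m inch '[{"delta_pos":[0,0,0],"yaw":0,"gripper":1},{"delta_pos":[0,0,0],"yaw":0,"gripper":1},{"delta_pos":[0,0,0],"yaw":0,"gripper":1},{"delta_pos":[0,0,0],"yaw":0,"gripper":1},{"delta_pos":[0,0,0],"yaw":0,"gripper":1},{"delta_pos":[0,0,0],"yaw":0,"gripper":1},{"delta_pos":[0,0,0],"yaw":0,"gripper":1},{"delta_pos":[0,0,0],"yaw":0,"gripper":1}]' 40
```

```text
time_s: 13.25
ee_pos: [572.3, -180.2, 15.2]
tool_rot: [1.0, -0.026, -0.0, -0.0]
wrist_force: [-0.5, -0.6, -0.1]
opening: 0.648
finger_force: 0.0
time_s: 14.05
ee_pos: [572.6, -180.3, 15.7]
tool_rot: [1.0, -0.026, 0.0, -0.0]
wrist_force: [0.7, 1.0, 0.2]
opening: 0.214
finger_force: 40.0
```

```bash
python3 -m inch '[{"delta_pos":[0,0,0.9],"yaw":0,"gripper":1},{"delta_pos":[0,0,0.9],"yaw":0,"gripper":1},{"delta_pos":[0,0,0.9],"yaw":0,"gripper":1},{"delta_pos":[0.12,0.6,0.1],"yaw":0,"gripper":1},{"delta_pos":[0.12,0.6,0],"yaw":0,"gripper":1},{"delta_pos":[0.12,0.6,0],"yaw":0,"gripper":1},{"delta_pos":[0.12,0.6,0],"yaw":0,"gripper":1},{"delta_pos":[0.12,0.6,0],"yaw":0,"gripper":1},{"delta_pos":[0.12,0.6,0],"yaw":0,"gripper":1},{"delta_pos":[0.12,0.6,0],"yaw":0,"gripper":1},{"delta_pos":[0.12,0.6,0],"yaw":0,"gripper":1},{"delta_pos":[0.12,0.6,0],"yaw":0,"gripper":1},{"delta_pos":[0.12,0.6,0],"yaw":0,"gripper":1},{"delta_pos":[0.12,0.6,0],"yaw":0,"gripper":1},{"delta_pos":[0.12,0.6,0],"yaw":0,"gripper":1},{"delta_pos":[0,0,0],"yaw":0,"gripper":1},{"delta_pos":[0,0,0],"yaw":0,"gripper":1},{"delta_pos":[0,0,0],"yaw":0,"gripper":1}]'
python3 - <<'E'
from h import *
t=env.snapshot("scene"); s=env.snapshot("top"); p=env.state()["ee_pos"]; print(p)
a=cv2.resize(t["color"][160:250,290:420,::-1],(520,360),interpolation=2)
b=cv2.convertScaleAbs(cv2.resize(s["color"][150:230,225:345,::-1],(280,187),interpolation=2),alpha=1.5)
b=cv2.copyMakeBorder(b,0,173,0,0,0); cv2.imwrite("pics/place1.png",np.hstack([a,b]))
E
```

```text
time_s: 15.85
ee_pos: [615.6, 35.2, 99.5]
tool_rot: [1.0, -0.026, -0.0, 0.0]
wrist_force: [-0.2, -0.9, -0.9]
opening: 0.214
finger_force: 40.0
[615.6367835   35.00047346  99.56738076]
```

View pics/place1.png

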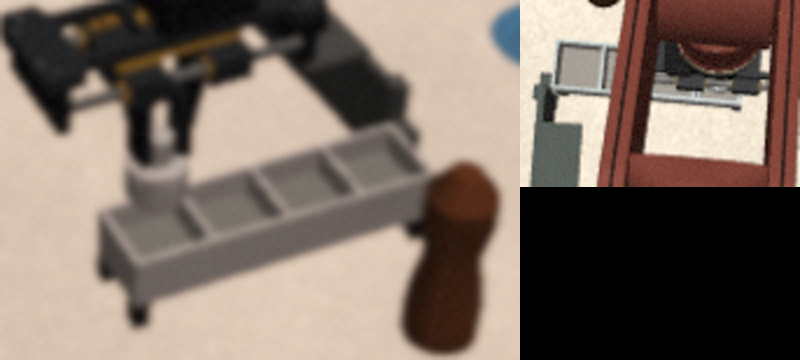

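The tin hangs at crop (158,190), right over the -84 cell (mouth centre near (157,232), consistent with the drop). Lowering.

```bash
python3 -m inch '[{"delta_pos":[0.03,0.03,-0.5],"yaw":0,"gripper":1},{"delta_pos":[0,0,-0.4],"yaw":0,"gripper":1},{"delta_pos":[0,0,-0.4],"yaw":0,"gripper":1},{"delta_pos":[0,0,0],"yaw":0,"gripper":1},{"delta_pos":[0,0,0],"yaw":0,"gripper":1}]'|egrep 'ee|wri'; python3 -m inch '[{"delta_pos":[0,0,-0.1],"yaw":0,"gripper":1},{"delta_pos":[0,0,-0.1],"yaw":0,"gripper":1},{"delta_pos":[0,0,0],"yaw":0,"gripper":1}]'|egrep 'ee|wri'; python3 -m inch '[{"delta_pos":[0,0,-0.1],"yaw":0,"gripper":1},{"delta_pos":[0,0,-0.1],"yaw":0,"gripper":1},{"delta_pos":[0,0,0],"yaw":0,"gripper":1}]'|egrep 'ee|wri'
```

```text
ee_pos: [616.0, 36.6, 59.7]
wrist_force: [0.0, 0.3, -0.7]
ee_pos: [617.2, 36.6, 55.2]
wrist_force: [0.4, 0.4, 0.9]
ee_pos: [617.3, 36.6, 49.3]
wrist_force: [0.2, 0.3, 3.1]
```

```bash
python3 -m inch '[{"delta_pos":[0,0,-0.1],"yaw":0,"gripper":1},{"delta_pos":[0,0,0],"yaw":0,"gripper":1}]'|egrep 'ee|wri'; python3 -m inch '[{"delta_pos":[0,0,-0.1],"yaw":0,"gripper":1},{"delta_pos":[0,0,0],"yaw":0,"gripper":1}]'|egrep 'ee|wri';python3 -m inch '[{"delta_pos":[0,0,-0.1],"yaw":0,"gripper":1},{"delta_pos":[0,0,0],"yaw":0,"gripper":1}]'|egrep 'ee|wri'
```

```text
ee_pos: [617.3, 36.6, 46.2]
wrist_force: [0.3, -0.2, 3.7]
ee_pos: [617.5, 36.6, 44.5]
wrist_force: [-2.7, 0.5, 12.2]
ee_pos: [618.4, 36.6, 44.4]
wrist_force: [-9.8, 0.7, 27.7]
```

```bash
python3 -m inch '[{"delta_pos":[0,0,0.12],"yaw":0,"gripper":1},{"delta_pos":[0,0,0],"yaw":0,"gripper":-0.3},{"delta_pos":[0,0,0],"yaw":0,"gripper":-0.3},{"delta_pos":[0,0,0],"yaw":0,"gripper":-0.3},{"delta_pos":[0,0,0],"yaw":0,"gripper":-0.3},{"delta_pos":[0,0,0],"yaw":0,"gripper":-0.3},{"delta_pos":[0,0,0.5],"yaw":0,"gripper":-0.3},{"delta_pos":[0,0,0.8],"yaw":0,"gripper":-0.3},{"delta_pos":[0,0,0.8],"yaw":0,"gripper":-0.3}]'|egrep 'ee|wri|open'; python3 -m inch '[{"delta_pos":[-0.04,-0.67,0],"yaw":0.7,"gripper":-0.3},{"delta_pos":[-0.04,-0.67,0],"yaw":0.7,"gripper":-0.3},{"delta_pos":[-0.04,-0.67,0],"yaw":0.7,"gripper":-0.3},{"delta_pos":[-0.04,-0.67,0],"yaw":0.7,"gripper":-0.3},{"delta_pos":[-0.04,-0.67,0],"yaw":0.7,"gripper":-0.3},{"delta_pos":[-0.04,-0.67,0],"yaw":0.7,"gripper":-0.3},{"delta_pos":[-0.04,-0.67,0],"yaw":0.7,"gripper":-0.3},{"delta_pos":[-0.04,-0.67,0],"yaw":0.7,"gripper":-0.3},{"delta_pos":[-0.04,-0.67,0],"yaw":0.7,"gripper":-0.3},{"delta_pos":[-0.04,-0.67,0],"yaw":0.7,"gripper":-0.3},{"delta_pos":[-0.04,-0.67,0],"yaw":0.7,"gripper":-0.3},{"delta_pos":[-0.04,-0.67,0],"yaw":0.7,"gripper":-0.3},{"delta_pos":[-0.04,-0.67,0],"yaw":0.7,"gripper":-0.3},{"delta_pos":[-0.04,-0.67,0],"yaw":0.7,"gripper":-0.3},{"delta_pos":[-0.04,-0.67,0],"yaw":0.7,"gripper":-0.3},{"delta_pos":[-0.04,-0.67,0],"yaw":0.7,"gripper":-0.3},{"delta_pos":[0,0,0],"yaw":0,"gripper":-0.3},{"delta_pos":[0,0,0],"yaw":0,"gripper":-0.3},{"delta_pos":[0,0,0],"yaw":0,"gripper":-0.3}]'
python3 - <<'E'
from h import *
t=env.snapshot("scene"); s=env.snapshot("top")
m=ratio(t,4,.84,.95)
for a,c,q in up(t,m,180,200,300,285,1500): print(a,c,q.min(0),q.max(0),"z22",ray(t,c,22).round(1))
for a,c,p in up(s,ratio(s),240,160,440,250,1500): print(a,c,ray(s,c,25).round(1))
for a,b,c,p in blobs(wedgemask(s),425,200,500,300): print("w",a,c)
E
```

```text
ee_pos: [616.5, 36.6, 107.6]
wrist_force: [0.2, 0.0, 0.6]
opening: 0.648
time_s: 20.45
ee_pos: [597.6, -284.2, 106.7]
tool_rot: [0.728, 0.685, 0.0, -0.0]
wrist_force: [-0.4, 0.3, -0.5]
opening: 0.65
finger_force: 0.0
4342 [211.3669392  261.99936665] [202.625 251.125] [219.875 272.375] z22 [ 597.6 -283.8]
18077 [287.03557698 181.35310754] [625.6 102. ]
3600 [423.22972222 191.05875   ] [ 605.  -291.6]
7351 [244.41686505 224.78436607] [498.8 219.1]
2020 [411.96113861 235.1365099 ] [ 477.4 -257.2]
```

```bash
python3 -m inch '[{"delta_pos":[0,0,-0.9],"yaw":0,"gripper":-0.3},{"delta_pos":[0,0,-0.9],"yaw":0,"gripper":-0.3},{"delta_pos":[0,0,-0.9],"yaw":0,"gripper":-0.3},{"delta_pos":[0,0,-0.35],"yaw":0,"gripper":-0.3},{"delta_pos":[0,0,0],"yaw":0,"gripper":-0.3},{"delta_pos":[0,0,0],"yaw":0,"gripper":-0.3},{"delta_pos":[0,0,0],"yaw":0,"gripper":1},{"delta_pos":[0,0,0],"yaw":0,"gripper":1},{"delta_pos":[0,0,0],"yaw":0,"gripper":1},{"delta_pos":[0,0,0],"yaw":0,"gripper":1},{"delta_pos":[0,0,0],"yaw":0,"gripper":1},{"delta_pos":[0,0,0],"yaw":0,"gripper":1},{"delta_pos":[0,0,0],"yaw":0,"gripper":1}]'
```

```text
time_s: 21.85
ee_pos: [597.3, -285.0, 14.7]
tool_rot: [0.728, 0.686, -0.0, -0.0]
wrist_force: [-0.0, -0.3, 0.5]
opening: 0.217
finger_force: 39.9
```

```bash
python3 -m inch '[{"delta_pos":[0,0,0.92],"yaw":0,"gripper":1},{"delta_pos":[0,0,0.92],"yaw":0,"gripper":1},{"delta_pos":[0,0,0.92],"yaw":0,"gripper":1},{"delta_pos":[0,0,0.92],"yaw":0,"gripper":1},{"delta_pos":[0,0,0],"yaw":0,"gripper":1}]'|egrep 'ee|open';python3 -m inch '[{"delta_pos":[0.04,0.66,0],"yaw":0,"gripper":1},{"delta_pos":[0.04,0.66,0],"yaw":0,"gripper":1},{"delta_pos":[0.04,0.66,0],"yaw":0,"gripper":1},{"delta_pos":[0.04,0.66,0],"yaw":0,"gripper":1},{"delta_pos":[0.04,0.66,0],"yaw":0,"gripper":1},{"delta_pos":[0.04,0.66,0],"yaw":0,"gripper":1},{"delta_pos":[0.04,0.66,0],"yaw":0,"gripper":1},{"delta_pos":[0.04,0.66,0],"yaw":0,"gripper":1},{"delta_pos":[0.04,0.66,0],"yaw":0,"gripper":1},{"delta_pos":[0.04,0.66,0],"yaw":0,"gripper":1},{"delta_pos":[0.04,0.66,0],"yaw":0,"gripper":1},{"delta_pos":[0.04,0.66,0],"yaw":0,"gripper":1},{"delta_pos":[0.04,0.66,0],"yaw":0,"gripper":1},{"delta_pos":[0.04,0.66,0],"yaw":0,"gripper":1},{"delta_pos":[0.04,0.66,0],"yaw":0,"gripper":1},{"delta_pos":[0.04,0.66,0],"yaw":0,"gripper":1},{"delta_pos":[0.04,0.66,0],"yaw":0,"gripper":1},{"delta_pos":[0.04,0.66,0],"yaw":0,"gripper":1},{"delta_pos":[0.04,0.66,0],"yaw":0,"gripper":1},{"delta_pos":[0,0,0],"yaw":0,"gripper":1}]';python3 -m inch '[{"delta_pos":[0,0,0],"yaw":0,"gripper":1}]'|egrep 'ee|open'
python3 - <<'E'
from h import *
s=env.snapshot("top");t=env.snapshot("scene")
m=ratio(t,4,.84,.95)
for a,c,q in up(t,m,180,200,290,285,1500): print(a,c,q.min(0),q.max(0),"z22",ray(t,c,22).round(1))
for a,c,p in up(s,ratio(s),360,160,440,260,1500): print(a,c,ray(s,c,25).round(1))
E
```

```text
ee_pos: [600.2, -286.6, 130.2]
opening: 0.215
time_s: 24.35
ee_pos: [619.9, 94.6, 125.2]
tool_rot: [0.727, 0.687, 0.0, -0.0]
wrist_force: [-0.4, -0.5, -2.7]
opening: 0.216
finger_force: 39.9
ee_pos: [620.0, 92.1, 125.1]
opening: 0.215
3701 [204.5663672  229.90823426] [196.375 219.625] [212.125 239.375] z22 [ 481.4 -262.5]
2751 [413.5077699  234.49204835] [ 479.3 -261.7]
```

```bash
python3 -m inch '[{"delta_pos":[0.02,-0.03,-0.75],"yaw":0,"gripper":1},{"delta_pos":[0,0,-0.75],"yaw":0,"gripper":1},{"delta_pos":[0,0,-0.5],"yaw":0,"gripper":1},{"delta_pos":[0,0,-0.25],"yaw":0,"gripper":1},{"delta_pos":[0,0,0],"yaw":0,"gripper":1},{"delta_pos":[0,0,0],"yaw":0,"gripper":1}]'|egrep 'ee|wri'; python3 -m inch '[{"delta_pos":[0,0,-0.1],"yaw":0,"gripper":1},{"delta_pos":[0,0,-0.1],"yaw":0,"gripper":1},{"delta_pos":[0,0,-0.1],"yaw":0,"gripper":1},{"delta_pos":[0,0,0],"yaw":0,"gripper":1}]'|egrep 'ee|wri'; python3 -m inch '[{"delta_pos":[0,0,-0.1],"yaw":0,"gripper":1},{"delta_pos":[0,0,-0.07],"yaw":0,"gripper":1},{"delta_pos":[0,0,0],"yaw":0,"gripper":1}]'|egrep 'ee|wri'
```

```text
ee_pos: [621.5, 90.1, 58.4]
wrist_force: [-0.4, 0.5, -2.3]
ee_pos: [622.0, 90.4, 49.7]
wrist_force: [-0.2, -0.0, 2.7]
ee_pos: [621.9, 90.3, 44.4]
wrist_force: [1.9, -0.4, 3.6]
```

```bash
python3 -m inch '[{"delta_pos":[0,0,-0.07],"yaw":0,"gripper":1},{"delta_pos":[0,0,-0.07],"yaw":0,"gripper":1},{"delta_pos":[0,0,0],"yaw":0,"gripper":1}]'|egrep 'ee|wri|op'; python3 -m inch '[{"delta_pos":[0,0,-0.07],"yaw":0,"gripper":1},{"delta_pos":[0,0,0],"yaw":0,"gripper":1}]'|egrep 'ee|wri'
```

```text
ee_pos: [622.4, 90.4, 43.2]
wrist_force: [-6.8, -0.5, 21.0]
opening: 0.214
ee_pos: [622.7, 90.5, 43.1]
wrist_force: [-12.9, -0.3, 32.2]
```

```bash
python3 -m inch '[{"delta_pos":[0,0,0.13],"yaw":0,"gripper":1},{"delta_pos":[0,0,0],"yaw":0,"gripper":-0.3},{"delta_pos":[0,0,0],"yaw":0,"gripper":-0.3},{"delta_pos":[0,0,0],"yaw":0,"gripper":-0.3},{"delta_pos":[0,0,0],"yaw":0,"gripper":-0.3},{"delta_pos":[0,0,0],"yaw":0,"gripper":-0.3},{"delta_pos":[0,0,0.5],"yaw":0,"gripper":-0.3},{"delta_pos":[0,0,0.8],"yaw":0,"gripper":-0.3},{"delta_pos":[0,0,0.8],"yaw":0,"gripper":-0.3}]'|egrep 'ee|wri|open'; python3 -m inch '[{"delta_pos":[-0.26,-0.65,0],"yaw":0,"gripper":-0.3},{"delta_pos":[-0.26,-0.65,0],"yaw":0,"gripper":-0.3},{"delta_pos":[-0.26,-0.65,0],"yaw":0,"gripper":-0.3},{"delta_pos":[-0.26,-0.65,0],"yaw":0,"gripper":-0.3},{"delta_pos":[-0.26,-0.65,0],"yaw":0,"gripper":-0.3},{"delta_pos":[-0.26,-0.65,0],"yaw":0,"gripper":-0.3},{"delta_pos":[-0.26,-0.65,0],"yaw":0,"gripper":-0.3},{"delta_pos":[-0.26,-0.65,0],"yaw":0,"gripper":-0.3},{"delta_pos":[-0.26,-0.65,0],"yaw":0,"gripper":-0.3},{"delta_pos":[-0.26,-0.65,0],"yaw":0,"gripper":-0.3},{"delta_pos":[-0.26,-0.65,0],"yaw":0,"gripper":-0.3},{"delta_pos":[-0.26,-0.65,0],"yaw":0,"gripper":-0.3},{"delta_pos":[-0.26,-0.65,0],"yaw":0,"gripper":-0.3},{"delta_pos":[-0.26,-0.65,0],"yaw":0,"gripper":-0.3},{"delta_pos":[-0.26,-0.65,0],"yaw":0,"gripper":-0.3},{"delta_pos":[-0.26,-0.65,0],"yaw":0,"gripper":-0.3},{"delta_pos":[-0.26,-0.65,0],"yaw":0,"gripper":-0.3},{"delta_pos":[-0.26,-0.65,0],"yaw":0,"gripper":-0.3},{"delta_pos":[0,0,0],"yaw":0,"gripper":-0.3},{"delta_pos":[0,0,0],"yaw":0,"gripper":-0.3}]';  python3 - <<'E'
from h import *
s=env.snapshot("top");t=env.snapshot("scene"); print(env.state()["ee_pos"])
m=ratio(t,4,.84,.95)
for a,c,q in up(t,m,180,200,290,285,1500): print(a,c,q.min(0),q.max(0),"z22",ray(t,c,22).round(1))
m=ratio(t,4,.84,.95); g=t["color"].mean(2)
E
```

```text
ee_pos: [620.7, 90.3, 105.4]
wrist_force: [0.4, 0.8, 0.2]
opening: 0.647
time_s: 29.25
ee_pos: [480.7, -261.0, 105.1]
tool_rot: [0.728, 0.685, 0.0, 0.0]
wrist_force: [-0.4, -0.4, 0.1]
opening: 0.65
finger_force: 0.0
[ 480.8020366  -260.14095535  104.61655813]
3692 [204.56412514 229.85333153] [196.375 219.625] [212.375 239.375] z22 [ 481.2 -262.5]
```

Descend, with y −2.

```bash
python3 -m inch '[{"delta_pos":[0,-0.06,-0.9],"yaw":0,"gripper":-0.3},{"delta_pos":[0,0,-0.9],"yaw":0,"gripper":-0.3},{"delta_pos":[0,0,-0.8],"yaw":0,"gripper":-0.3},{"delta_pos":[0,0,-0.37],"yaw":0,"gripper":-0.3},{"delta_pos":[0,0,0],"yaw":0,"gripper":-0.3},{"delta_pos":[0,0,0],"yaw":0,"gripper":-0.3},{"delta_pos":[0,0,0],"yaw":0,"gripper":1},{"delta_pos":[0,0,0],"yaw":0,"gripper":1},{"delta_pos":[0,0,0],"yaw":0,"gripper":1},{"delta_pos":[0,0,0],"yaw":0,"gripper":1},{"delta_pos":[0,0,0],"yaw":0,"gripper":1},{"delta_pos":[0,0,0],"yaw":0,"gripper":1},{"delta_pos":[0,0,0],"yaw":0,"gripper":1}]'
```

```text
time_s: 30.65
ee_pos: [480.4, -262.5, 15.0]
tool_rot: [0.728, 0.686, -0.0, -0.0]
wrist_force: [-0.3, -0.6, -0.3]
opening: 0.217
finger_force: 39.9
```

```bash
python3 -m inch '[{"delta_pos":[0,0,0.92],"yaw":0,"gripper":1},{"delta_pos":[0,0,0.92],"yaw":0,"gripper":1},{"delta_pos":[0,0,0.92],"yaw":0,"gripper":1},{"delta_pos":[0,0,0.92],"yaw":0,"gripper":1},{"delta_pos":[0,0,0],"yaw":0,"gripper":1}]'|egrep 'ee|open';python3 -m inch '[{"delta_pos":[0.24,0.68,0],"yaw":-0.28,"gripper":1},{"delta_pos":[0.24,0.68,0],"yaw":-0.28,"gripper":1},{"delta_pos":[0.24,0.68,0],"yaw":-0.28,"gripper":1},{"delta_pos":[0.24,0.68,0],"yaw":-0.28,"gripper":1},{"delta_pos":[0.24,0.68,0],"yaw":-0.28,"gripper":1},{"delta_pos":[0.24,0.68,0],"yaw":-0.28,"gripper":1},{"delta_pos":[0.24,0.68,0],"yaw":-0.28,"gripper":1},{"delta_pos":[0.24,0.68,0],"yaw":-0.28,"gripper":1},{"delta_pos":[0.24,0.68,0],"yaw":-0.28,"gripper":1},{"delta_pos":[0.24,0.68,0],"yaw":-0.28,"gripper":1},{"delta_pos":[0.24,0.68,0],"yaw":-0.28,"gripper":1},{"delta_pos":[0.24,0.68,0],"yaw":-0.28,"gripper":1},{"delta_pos":[0.24,0.68,0],"yaw":-0.28,"gripper":1},{"delta_pos":[0.24,0.68,0],"yaw":-0.28,"gripper":1},{"delta_pos":[0.24,0.68,0],"yaw":-0.28,"gripper":1},{"delta_pos":[0.24,0.68,0],"yaw":-0.28,"gripper":1},{"delta_pos":[0.24,0.68,0],"yaw":-0.28,"gripper":1},{"delta_pos":[0.24,0.68,0],"yaw":-0.28,"gripper":1},{"delta_pos":[0.24,0.68,0],"yaw":-0.28,"gripper":1},{"delta_pos":[0.24,0.68,0],"yaw":-0.28,"gripper":1}]';python3 -m inch '[{"delta_pos":[0,0,0],"yaw":0,"gripper":1},{"delta_pos":[0,0,0],"yaw":0,"gripper":1}]'
```

```text
ee_pos: [483.0, -264.3, 129.8]
opening: 0.214
time_s: 33.15
ee_pos: [623.7, 146.3, 123.3]
tool_rot: [0.935, 0.356, -0.001, -0.0]
wrist_force: [0.5, -0.1, -1.7]
opening: 0.219
finger_force: 39.9
time_s: 33.35
ee_pos: [623.5, 145.6, 123.7]
tool_rot: [0.934, 0.357, -0.001, -0.0]
wrist_force: [-0.5, -0.2, -1.6]
opening: 0.218
finger_force: 39.9
```

```bash
python3 -m inch '[{"delta_pos":[0.03,0.06,-0.75],"yaw":0,"gripper":1},{"delta_pos":[0,0,-0.75],"yaw":0,"gripper":1},{"delta_pos":[0,0,-0.45],"yaw":0,"gripper":1},{"delta_pos":[0,0,-0.25],"yaw":0,"gripper":1},{"delta_pos":[0,0,0],"yaw":0,"gripper":1},{"delta_pos":[0,0,0],"yaw":0,"gripper":1}]'|egrep 'ee|wri'; python3 -m inch '[{"delta_pos":[0,0,-0.1],"yaw":0,"gripper":1},{"delta_pos":[0,0,-0.1],"yaw":0,"gripper":1},{"delta_pos":[0,0,-0.1],"yaw":0,"gripper":1},{"delta_pos":[0,0,0],"yaw":0,"gripper":1}]'|egrep 'ee|wri'; python3 -m inch '[{"delta_pos":[0,0,-0.1],"yaw":0,"gripper":1},{"delta_pos":[0,0,-0.07],"yaw":0,"gripper":1},{"delta_pos":[0,0,0],"yaw":0,"gripper":1}]'|egrep 'ee|wri';python3 -m inch '[{"delta_pos":[0,0,-0.07],"yaw":0,"gripper":1},{"delta_pos":[0,0,-0.07],"yaw":0,"gripper":1},{"delta_pos":[0,0,0],"yaw":0,"gripper":1}]'
```

```text
ee_pos: [625.9, 147.1, 60.2]
wrist_force: [-0.4, -0.7, -1.1]
ee_pos: [626.4, 147.5, 51.6]
wrist_force: [0.5, 0.0, 2.8]
ee_pos: [626.4, 147.4, 46.3]
wrist_force: [0.6, 1.2, 3.6]
time_s: 34.95
ee_pos: [626.7, 147.7, 43.7]
tool_rot: [0.934, 0.357, 0.001, 0.0]
wrist_force: [-3.5, 0.2, 12.4]
opening: 0.213
finger_force: 40.0
```

```bash
python3 -m inch '[{"delta_pos":[0,0,-0.07],"yaw":0,"gripper":1},{"delta_pos":[0,0,0],"yaw":0,"gripper":1}]'|egrep 'ee|wri|op'; python3 -m inch '[{"delta_pos":[0,0,0.13],"yaw":0,"gripper":1},{"delta_pos":[0,0,0],"yaw":0,"gripper":-0.4},{"delta_pos":[0,0,0],"yaw":0,"gripper":-0.4},{"delta_pos":[0,0,0],"yaw":0,"gripper":-0.4},{"delta_pos":[0,0,0],"yaw":0,"gripper":-0.4},{"delta_pos":[0,0,0],"yaw":0,"gripper":-0.4},{"delta_pos":[0,0,0.5],"yaw":0,"gripper":-0.4},{"delta_pos":[0,0,0.9],"yaw":0,"gripper":1},{"delta_pos":[0,0,0.9],"yaw":0,"gripper":1}]'
```

```text
ee_pos: [627.2, 147.9, 43.6]
wrist_force: [-7.8, 0.9, 23.9]
opening: 0.218
time_s: 36.05
ee_pos: [625.1, 147.3, 113.2]
tool_rot: [0.934, 0.357, -0.0, -0.0]
wrist_force: [0.4, -0.2, 1.3]
opening: 0.586
finger_force: 0.0
```

Three tins are home. Next is the guard: I'll work out the sweep arc.

```bash
cat > arc.py <<'E'
from h import *
c=np.array([622.5,119.7]);u=np.array([.073,.9973]);n=np.array([.9973,-.073])
h=c-38*n+118*u
def pt(f,r=190):
    d=-u*np.cos(f)-n*np.sin(f); o=-n*np.cos(f)+u*np.sin(f)
    return h+r*d+(4+9.5*abs(np.sin(f))+15*abs(np.cos(f)))*o
if __name__=="__main__":
    P=[pt(1.75)]+[pt(f) for f in np.linspace(1.5,0,18)]
    print(P[0],P[-1]); p=env.state()["ee_pos"]; print("start delta/30",(P[0]-p[:2])/30)
    print((np.diff(P,axis=0)/30).round(2).tolist())
E
python3 arc.py
```

```text
[413.23524054 303.09254533] [560.3979  52.0554]
start delta/30 [-7.0613948   5.19440082]
[[-0.33, -1.6], [-0.02, -0.52], [0.02, -0.52], [0.06, -0.52], [0.11, -0.52], [0.15, -0.51], [0.2, -0.5], [0.24, -0.49], [0.28, -0.47], [0.33, -0.45], [0.37, -0.42], [0.41, -0.39], [0.44, -0.35], [0.48, -0.31], [0.51, -0.27], [0.53, -0.23], [0.56, -0.18], [0.57, -0.12]]
```

```bash
python3 -m inch '[{"delta_pos":[-0.59,0.43,0],"yaw":0.46,"gripper":1},{"delta_pos":[-0.59,0.43,0],"yaw":0.46,"gripper":1},{"delta_pos":[-0.59,0.43,0],"yaw":0.46,"gripper":1},{"delta_pos":[-0.59,0.43,0],"yaw":0.46,"gripper":1},{"delta_pos":[-0.59,0.43,0],"yaw":0.46,"gripper":1},{"delta_pos":[-0.59,0.43,0],"yaw":0.46,"gripper":1},{"delta_pos":[-0.59,0.43,0],"yaw":0.46,"gripper":1},{"delta_pos":[-0.59,0.43,0],"yaw":0.46,"gripper":1},{"delta_pos":[-0.59,0.43,0],"yaw":0.46,"gripper":1},{"delta_pos":[-0.59,0.43,0],"yaw":0.46,"gripper":1},{"delta_pos":[-0.59,0.43,0],"yaw":0.46,"gripper":1},{"delta_pos":[-0.59,0.43,0],"yaw":0.46,"gripper":1},{"delta_pos":[0,0,0],"yaw":0,"gripper":1},{"delta_pos":[0,0,-0.9],"yaw":0,"gripper":1},{"delta_pos":[0,0,-0.9],"yaw":0,"gripper":1},{"delta_pos":[0,0,-0.9],"yaw":0,"gripper":1},{"delta_pos":[0,0,0],"yaw":0,"gripper":1},{"delta_pos":[0,0,0],"yaw":0,"gripper":1}]'
python3 - <<'E'
from h import *
t=env.snapshot("scene"); s=env.snapshot("top")
a=cv2.resize(t["color"][120:250,290:420,::-1],(400,400),interpolation=2);b=cv2.resize(s["color"][150:280,215:345,::-1],(400,400),interpolation=2)
cv2.imwrite("pics/g1.png",np.hstack([a,cv2.convertScaleAbs(b,alpha=1.5)]))
E
```

```text
time_s: 37.85
ee_pos: [413.5, 301.9, 31.6]
tool_rot: [0.732, 0.681, -0.0, 0.0]
wrist_force: [-0.4, 1.0, 1.0]
opening: 0.003
finger_force: 0.0
```

View pics/g1.png

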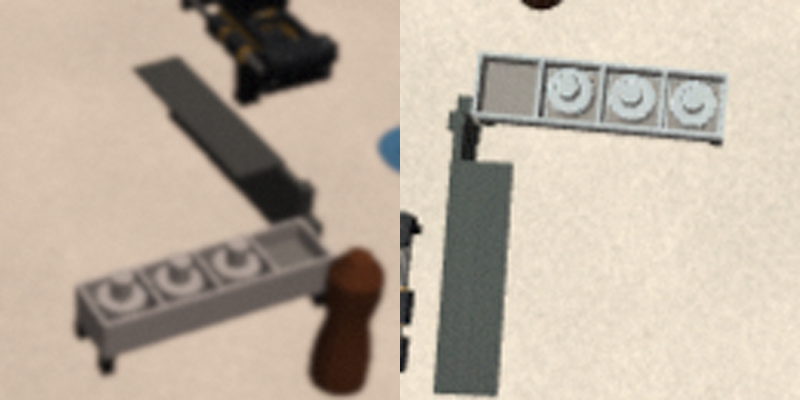

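All three lids look flush (top crop (570,90), (630,97), (693,102)), and the gripper is beyond the guard's outer face. Sweeping it shut.

```bash
python3 -m inch '[{"delta_pos":[-0.11,-0.53,0],"yaw":0,"gripper":1},{"delta_pos":[-0.11,-0.53,0],"yaw":0,"gripper":1},{"delta_pos":[-0.11,-0.53,0],"yaw":0,"gripper":1},{"delta_pos":[-0.02,-0.52,0],"yaw":0,"gripper":1},{"delta_pos":[0.02,-0.52,0],"yaw":0,"gripper":1},{"delta_pos":[0.06,-0.52,0],"yaw":0,"gripper":1},{"delta_pos":[0.11,-0.52,0],"yaw":0,"gripper":1},{"delta_pos":[0.15,-0.51,0],"yaw":0,"gripper":1},{"delta_pos":[0.2,-0.5,0],"yaw":0,"gripper":1}]'|egrep 'ee|wri'; python3 -m inch '[{"delta_pos":[0.24,-0.49,0],"yaw":0,"gripper":1},{"delta_pos":[0.28,-0.47,0],"yaw":0,"gripper":1},{"delta_pos":[0.33,-0.45,0],"yaw":0,"gripper":1},{"delta_pos":[0.37,-0.42,0],"yaw":0,"gripper":1},{"delta_pos":[0.41,-0.39,0],"yaw":0,"gripper":1},{"delta_pos":[0.44,-0.35,0],"yaw":0,"gripper":1}]'|egrep 'ee|wri'; python3 -m inch '[{"delta_pos":[0.48,-0.31,0],"yaw":0,"gripper":1},{"delta_pos":[0.51,-0.27,0],"yaw":0,"gripper":1},{"delta_pos":[0.27,-0.12,0],"yaw":0,"gripper":1},{"delta_pos":[0.26,-0.11,0],"yaw":0,"gripper":1},{"delta_pos":[0.2,-0.06,0],"yaw":0,"gripper":1},{"delta_pos":[0.2,-0.06,0],"yaw":0,"gripper":1},{"delta_pos":[0.1,0,0],"yaw":0,"gripper":1}]'|egrep 'ee|wri'
```

```text
ee_pos: [418.8, 160.5, 31.6]
wrist_force: [-0.3, 0.4, -0.5]
ee_pos: [481.7, 83.5, 31.2]
wrist_force: [-0.4, 0.1, 0.1]
ee_pos: [541.7, 56.7, 30.9]
wrist_force: [-0.3, -0.3, 0.8]
```

```bash
python3 -m inch '[{"delta_pos":[0.2,0,0],"yaw":0,"gripper":1},{"delta_pos":[0.15,0,0],"yaw":0,"gripper":1},{"delta_pos":[0.1,0,0],"yaw":0,"gripper":1},{"delta_pos":[0,0,0],"yaw":0,"gripper":1}]'|egrep 'ee|wri'; python3 -m inch '[{"delta_pos":[0.1,0,0],"yaw":0,"gripper":1},{"delta_pos":[0.1,0,0],"yaw":0,"gripper":1},{"delta_pos":[0,0,0],"yaw":0,"gripper":1}]'|egrep 'ee|wri';  python3 -m inch '[{"delta_pos":[0.07,0,0],"yaw":0,"gripper":1},{"delta_pos":[0,0,0],"yaw":0,"gripper":1}]'|egrep 'ee|wri'
```

```text
ee_pos: [555.3, 56.8, 31.1]
wrist_force: [-0.8, -0.1, -0.7]
ee_pos: [561.3, 56.7, 31.1]
wrist_force: [0.1, 0.4, 0.6]
ee_pos: [562.7, 56.7, 30.8]
wrist_force: [-1.4, 0.3, 1.3]
```

```bash
python3 -m inch '[{"delta_pos":[0.07,0,0],"yaw":0,"gripper":1},{"delta_pos":[0,0,0],"yaw":0,"gripper":1}]'|egrep 'ee|wri';  python3 -m inch '[{"delta_pos":[0.07,0,0],"yaw":0,"gripper":1},{"delta_pos":[0,0,0],"yaw":0,"gripper":1}]'|egrep 'ee|wri'
```

```text
ee_pos: [562.7, 56.7, 30.7]
wrist_force: [-9.4, -1.0, 8.2]
ee_pos: [562.6, 56.7, 30.6]
wrist_force: [-19.2, -1.0, 15.3]
```

```bash
python3 -m inch '[{"delta_pos":[-0.5,0,0],"yaw":0,"gripper":1},{"delta_pos":[-0.8,0,0],"yaw":0,"gripper":1},{"delta_pos":[-0.8,0,0.8],"yaw":0,"gripper":-1},{"delta_pos":[-0.8,0,0.8],"yaw":0,"gripper":-1},{"delta_pos":[-0.8,0,0.8],"yaw":0,"gripper":-1},{"delta_pos":[0,0,0],"yaw":0,"gripper":-1},{"delta_pos":[0,0,0],"yaw":0,"gripper":-1}]'|egrep 'ee|wri|time'
python3 - <<'E'
from h import *
s=env.snapshot("top");t=env.snapshot("scene"); 
a=cv2.resize(s["color"][150:290,225:345,::-1],(343,400),interpolation=2)
b=cv2.resize(s["color"][220:290,420:480,::-1],(343,400),interpolation=2)
cv2.imwrite("pics/g2.png",cv2.convertScaleAbs(np.hstack([a,b]),alpha=1.5))
for nm,S,(x0,y0,x1,y1) in(("top",s,(420,200,500,300)),("scene",t,(140,190,185,270))):
  for a,b,c,p in blobs(wedgemask(S),x0,y0,x1,y1): print(nm,a,b,c.round(1))
print(s["color"][262:278,436:462].mean(2).astype(int))
E
```

```text
time_s: 42.15
ee_pos: [457.1, 56.7, 103.8]
wrist_force: [0.5, 1.0, -0.2]
top 523 [437 230  19  45] [446.7 253.4]
scene 605 [155 204  16  51] [162.8 230.3]
[[144 134  95  67  78 120 122 123 128 127 125 120 118 117 123 134 143 145
  142 142 144 146 145 144 140 144]
 [142 132  69  60  81 114 103 110 118 118 123 123 119 120 125 138 141 142
  142 141 147 146 146 141 144 144]
 [138 117  51  65  95 101  69  74  81  82  93 114 111 112 112 140 143 142
  142 141 144 145 144 139 142 142]
 [139 109  55  68 101  77  54  56  58  55  73 121 118 122 116 123 122 136
  142 142 148 148 146 142 141 142]
 [134  90  59  80 111  68  55  54  57  55  80 124 126 120 117 114 117 127
  135 128 144 148 148 145 142 143]
 [131  72  59  84 103  60  55  55  53  59  93 125 121 118 117 117 119 119
  126 126 148 146 145 145 145 143]
 [118  62  69 104 102  56  55  55  54  69 107 121 116 117 117 122 122 123
  127 140 145 146 145 145 143 145]
 [113  53  71 106  79  55  53  54  51  69 117 117 117 118 119 119 120 122
  125 143 146 147 145 146 145 144]
 [ 99  53  74 110  68  54  53  52  53  73 116 119 116 120 121 123 122 119
  125 143 145 144 144 145 146 144]
 [128 120 102 100  76  49  49  52  58  85 118 118 121 120 121 122 121 127
  130 143 142 147 146 149 151 142]
 [142 142 134 128 129 122  99  62  51  79 111 120 126 122 120 120 124 126
  131 146 146 148 146 145 145 141]
 [146 143 144 145 147 143 133 121 116 104  96  87  97 102 122 122 127 138
  138 145 144 145 143 143 142 145]
 [146 144 144 146 148 142 138 143 142 134 127 120 124 125 120 112 111 130
  139 142 144 145 142 142 143 145]
 [144 144 143 143 145 144 140 144 143 140 143 141 138 141 136 133 132 138
  141 141 142 141 141 145 143 145]
 [146 143 140 141 141 144 142 145 143 141 141 145 145 141 142 144 147 145
  144 144 143 141 144 142 141 145]
 [146 137 137 137 139 143 141 144 139 136 141 145 146 143 142 142 143 142
  142 145 148 143 144 144 142 143]]
```

View pics/g2.png

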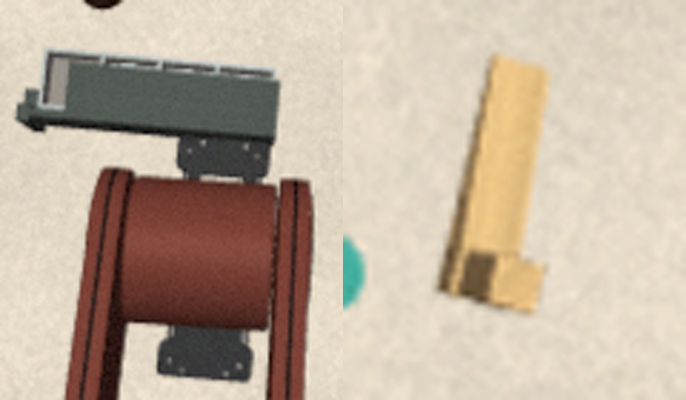

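The guard is shut against the rack. The wedge's block top is at about top px (450.3,269.3) and its tip centre at about (451.3,230.5).

Run:
```python
from h import *
s=env.snapshot("top");t=env.snapshot("scene"); p=env.state()["ee_pos"];print(p)
g=ray(s,(450.3,269.3),65);k=ray(s,(451.3,230.5),3);d=k-g
print("grip",g,"tip",k,np.linalg.norm(d),np.arctan2(d[1],d[0]))
print("scene pred blocktop",px(t,[*g,65]),"tip",px(t,[*k,3]))
c=t["color"][196:258,150:176]; 
for y in range(198,258,2): print(y,' '.join('%3d'%v for v in t["color"][y,150:176,:].mean(1)))
print((g-p[:2])/30)
```

```text
[456.0205113   56.66887029 101.8752962 ]
grip [ 385.14494252 -350.32744854] tip [ 493.45145515 -378.95140716] 112.02513862903588 -0.2583790122758158
scene pred blocktop [158.44277311 206.37472716] tip [162.86116472 252.91066474]
198 193 194 194 194 190 193 192 191 191 191 191 192 191 189 191 193 193 193 191 192 193 193 195 196 195 194
200 188 190 191 192 192 192 192 191 191 191 193 194 192 191 192 191 193 192 192 193 194 195 195 197 195 193
202 190 191 190 189 190 190 189 190 192 194 191 193 191 192 191 192 193 194 194 196 194 196 196 196 196 195
204 189 188 188 189 189 189 187 186 184 177 174 175 175 177 179 186 189 192 193 193 196 195 193 193 193 193
206 188 188 189 188 184 178 169 165 161 158 159 156 155 149 150 167 185 191 191 192 193 194 192 194 192 191
208 187 188 188 186 186 174 163 157 156 154 155 153 156 148 135 149 177 189 191 193 195 197 197 195 194 194
210 189 190 191 189 178 162 149 145 139 133 126 124 120 113 106 124 162 183 191 190 192 192 193 192 191 193
212 190 188 190 191 178 151 115 100  92  91  93  94  91  92  88 101 138 171 188 192 191 192 195 194 194 193
214 191
[... 1696 characters left out ...]
 162 176 186 190 189 190
246 189 191 190 193 192 191 188 183 173 163 160 159 162 165 167 169 167 166 160 159 162 178 188 191 190 190
248 189 190 189 188 188 190 188 183 174 163 159 161 162 165 167 167 167 167 163 161 165 177 188 191 190 188
250 194 192 190 188 189 188 185 182 173 162 158 161 163 164 167 168 168 165 165 165 169 180 183 188 187 188
252 191 191 190 190 188 189 189 184 174 163 159 160 160 162 161 161 161 158 156 158 167 177 184 189 188 189
254 188 188 187 189 189 189 188 183 171 156 150 149 151 152 155 158 162 166 169 173 179 184 188 189 190 188
256 190 188 188 189 188 187 188 186 183 180 178 183 185 186 185 187 189 188 187 187 187 188 191 189 191 189
[ -2.36251896 -13.56654396]
```

```bash
python3 -m inch '[{"delta_pos":[-0.12,-0.68,0],"yaw":-0.62,"gripper":-0.15},{"delta_pos":[-0.12,-0.68,0],"yaw":-0.62,"gripper":-0.15},{"delta_pos":[-0.12,-0.68,0],"yaw":-0.62,"gripper":-0.15},{"delta_pos":[-0.12,-0.68,0],"yaw":-0.62,"gripper":-0.15},{"delta_pos":[-0.12,-0.68,0],"yaw":-0.62,"gripper":-0.15},{"delta_pos":[-0.12,-0.68,0],"yaw":-0.62,"gripper":-0.15},{"delta_pos":[-0.12,-0.68,0],"yaw":-0.62,"gripper":-0.15},{"delta_pos":[-0.12,-0.68,0],"yaw":-0.62,"gripper":-0.15},{"delta_pos":[-0.12,-0.68,0],"yaw":-0.62,"gripper":-0.15},{"delta_pos":[-0.12,-0.68,0],"yaw":-0.62,"gripper":-0.15},{"delta_pos":[-0.12,-0.68,0],"yaw":-0.62,"gripper":-0.15},{"delta_pos":[-0.12,-0.68,0],"yaw":-0.62,"gripper":-0.15},{"delta_pos":[-0.12,-0.68,0],"yaw":-0.62,"gripper":-0.15},{"delta_pos":[-0.12,-0.68,0],"yaw":-0.62,"gripper":-0.15},{"delta_pos":[-0.12,-0.68,0],"yaw":-0.62,"gripper":-0.15},{"delta_pos":[-0.12,-0.68,0],"yaw":-0.62,"gripper":-0.15},{"delta_pos":[-0.12,-0.68,0],"yaw":-0.62,"gripper":-0.15},{"delta_pos":[-0.12,-0.68,0],"yaw":-0.62,"gripper":-0.15},{"delta_pos":[-0.12,-0.68,0],"yaw":-0.62,"gripper":-0.15},{"delta_pos":[-0.12,-0.68,0],"yaw":-0.62,"gripper":-0.15}]' 30; python3 -m inch '[{"delta_pos":[0,0,0],"yaw":0,"gripper":-0.15},{"delta_pos":[0,0,0],"yaw":0,"gripper":-0.15},{"delta_pos":[0,0,0],"yaw":0,"gripper":-0.15}]'
python3 - <<'E'
from h import *
t=env.snapshot("scene"); p=env.state()["ee_pos"];print(p,(np.array([385.1,-350.3])-p[:2])/30)
for a,b,c,q in blobs(wedgemask(t),140,190,185,270): print(a,b,c)
E
```

```text
time_s: 44.35
ee_pos: [383.7, -352.0, 101.5]
tool_rot: [0.993, -0.117, -0.001, -0.001]
wrist_force: [1.0, -0.3, 0.7]
opening: 0.575
finger_force: 0.0
time_s: 44.65
ee_pos: [384.0, -350.3, 102.1]
tool_rot: [0.993, -0.114, -0.001, -0.001]
wrist_force: [-0.4, 0.5, -0.6]
opening: 0.578
finger_force: 0.0
[ 384.17285028 -350.24612246  102.34575107] [ 0.03090499 -0.00179592]
606 [155 204  16  51] [162.75907591 230.27392739]
```

```bash
python3 -m inch '[{"delta_pos":[0.03,0,-0.9],"yaw":0,"gripper":-0.15},{"delta_pos":[0,0,-0.9],"yaw":0,"gripper":-0.15},{"delta_pos":[0,0,-0.8],"yaw":0,"gripper":-0.15},{"delta_pos":[0,0,-0.4],"yaw":0,"gripper":-0.15},{"delta_pos":[0,0,0],"yaw":0,"gripper":-0.15},{"delta_pos":[0,0,0],"yaw":0,"gripper":-0.15},{"delta_pos":[0,0,0],"yaw":0,"gripper":1},{"delta_pos":[0,0,0],"yaw":0,"gripper":1},{"delta_pos":[0,0,0],"yaw":0,"gripper":1},{"delta_pos":[0,0,0],"yaw":0,"gripper":1},{"delta_pos":[0,0,0],"yaw":0,"gripper":1},{"delta_pos":[0,0,0],"yaw":0,"gripper":1},{"delta_pos":[0,0,0],"yaw":0,"gripper":1}]' 45; python3 -m inch '[{"delta_pos":[0,0,0.3],"yaw":0,"gripper":1},{"delta_pos":[0,0,0.8],"yaw":0,"gripper":1},{"delta_pos":[0,0,0.8],"yaw":0,"gripper":1},{"delta_pos":[0,0,0],"yaw":0,"gripper":1},{"delta_pos":[0,0,0],"yaw":0,"gripper":1},{"delta_pos":[0,0,0],"yaw":0,"gripper":1}]' 45
```

```text
time_s: 46.0
ee_pos: [385.2, -351.4, 13.3]
tool_rot: [0.993, -0.115, 0.0, 0.0]
wrist_force: [-1.0, 1.2, 3.7]
opening: 0.273
finger_force: 44.6
time_s: 46.6
ee_pos: [384.3, -350.4, 68.6]
tool_rot: [0.993, -0.115, -0.001, -0.001]
wrist_force: [-0.2, -0.3, -1.6]
opening: 0.273
finger_force: 44.6
```

```bash
python3 -m inch '[{"delta_pos":[0,0,0.8],"yaw":0,"gripper":1},{"delta_pos":[0,0,0.8],"yaw":0,"gripper":1},{"delta_pos":[0.12,0.5,0],"yaw":0.06,"gripper":1},{"delta_pos":[0.12,0.8,0],"yaw":0.06,"gripper":1},{"delta_pos":[0.12,0.8,0],"yaw":0.06,"gripper":1},{"delta_pos":[0.12,0.8,0],"yaw":0.06,"gripper":1},{"delta_pos":[0.12,0.8,0],"yaw":0.06,"gripper":1},{"delta_pos":[0.12,0.8,0],"yaw":0.06,"gripper":1},{"delta_pos":[0.12,0.8,0],"yaw":0.06,"gripper":1},{"delta_pos":[0.12,0.8,0],"yaw":0.06,"gripper":1},{"delta_pos":[0.12,0.8,0],"yaw":0.06,"gripper":1},{"delta_pos":[0.12,0.8,0],"yaw":0.06,"gripper":1},{"delta_pos":[0.12,0.8,0],"yaw":0.06,"gripper":1},{"delta_pos":[0.12,0.8,0],"yaw":0.06,"gripper":1},{"delta_pos":[0.12,0.8,0],"yaw":0.06,"gripper":1},{"delta_pos":[0.12,0.8,0],"yaw":0.06,"gripper":1},{"delta_pos":[0.12,0.8,0],"yaw":0.06,"gripper":1},{"delta_pos":[0.12,0.8,0],"yaw":0.06,"gripper":1},{"delta_pos":[0.1,0.8,0],"yaw":0.06,"gripper":1},{"delta_pos":[0,0.9,0],"yaw":0.06,"gripper":1}]'; python3 -m inch '[{"delta_pos":[0,0,0],"yaw":0.06,"gripper":1},{"delta_pos":[0,0,0],"yaw":0,"gripper":1},{"delta_pos":[0,0,0],"yaw":0,"gripper":1}]'
```

```text
time_s: 48.6
ee_pos: [443.8, 76.4, 115.6]
tool_rot: [0.999, -0.04, -0.002, -0.0]
wrist_force: [0.5, -0.4, -1.2]
opening: 0.268
finger_force: 44.6
time_s: 48.9
ee_pos: [444.6, 74.5, 116.8]
tool_rot: [0.999, -0.036, -0.001, 0.0]
wrist_force: [0.2, -0.8, -2.2]
opening: 0.275
finger_force: 44.6
```

```bash
python3 -m inch '[{"delta_pos":[0,0,-0.9],"yaw":0,"gripper":1},{"delta_pos":[0,0,-0.9],"yaw":0,"gripper":1},{"delta_pos":[0,0,-0.9],"yaw":0,"gripper":1},{"delta_pos":[0,0,-0.5],"yaw":0,"gripper":1},{"delta_pos":[0,0,-0.15],"yaw":0,"gripper":1},{"delta_pos":[0,0,0],"yaw":0,"gripper":1},{"delta_pos":[0,0,0],"yaw":0,"gripper":1}]'|egrep 'ee|wri'; python3 -m inch '[{"delta_pos":[0,0,-0.07],"yaw":0,"gripper":1},{"delta_pos":[0,0,0],"yaw":0,"gripper":1}]'|egrep 'ee|wri'
python3 - <<'E'
from h import *
t=env.snapshot("scene"); s=env.snapshot("top")
a=cv2.resize(t["color"][120:240,290:410,::-1],(400,400),interpolation=2);b=cv2.resize(s["color"][150:270,235:355,::-1],(400,400),interpolation=2)
cv2.imwrite("pics/w1.png",np.hstack([a,cv2.convertScaleAbs(b,alpha=1.5)]))
E
```

```text
ee_pos: [446.5, 74.4, 18.3]
wrist_force: [0.5, -0.3, -1.9]
ee_pos: [446.3, 74.7, 16.0]
wrist_force: [0.1, 0.2, -2.3]
```

View pics/w1.png

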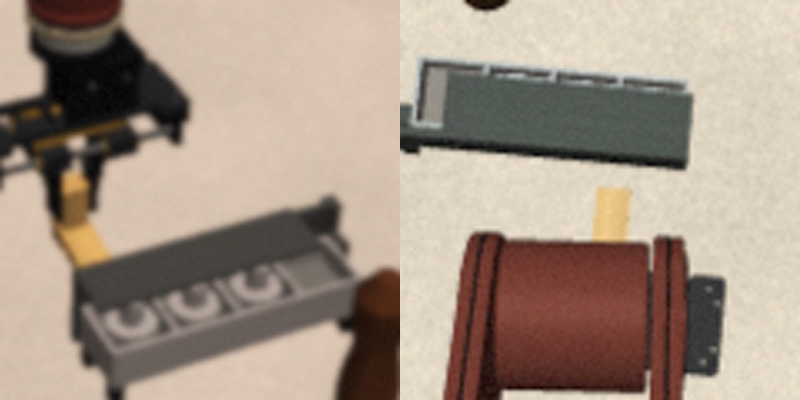

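The wedge lies square to the shut guard, tip at top crop (613,190), near the free end and between the feet. Lowering and sliding in.

```bash
python3 -m inch '[{"delta_pos":[0,0,-0.07],"yaw":0,"gripper":1},{"delta_pos":[0,0,0],"yaw":0,"gripper":1}]'|egrep 'ee|wri'; python3 -m inch '[{"delta_pos":[0.5,-0.037,0],"yaw":0,"gripper":1},{"delta_pos":[0.5,-0.037,0],"yaw":0,"gripper":1},{"delta_pos":[0.5,-0.037,0],"yaw":0,"gripper":1},{"delta_pos":[0.5,-0.037,0],"yaw":0,"gripper":1},{"delta_pos":[0.5,-0.037,0],"yaw":0,"gripper":1},{"delta_pos":[0,0,0],"yaw":0,"gripper":1}]'|egrep 'ee|wri'
```

```text
ee_pos: [445.9, 74.7, 13.3]
wrist_force: [-0.3, 0.1, -1.1]
ee_pos: [522.5, 68.9, 13.6]
wrist_force: [0.8, -0.6, -2.1]
```

```bash
python3 -m inch '[{"delta_pos":[0.15,-0.01,-0.03],"yaw":0,"gripper":1},{"delta_pos":[0.15,-0.01,0],"yaw":0,"gripper":1},{"delta_pos":[0,0,0],"yaw":0,"gripper":1}]'|egrep 'ee|wri';python3 -m inch '[{"delta_pos":[0.1,-0.01,0],"yaw":0,"gripper":1},{"delta_pos":[0,0,0],"yaw":0,"gripper":1}]'|egrep 'ee|wri';python3 -m inch '[{"delta_pos":[0.1,-0.01,0],"yaw":0,"gripper":1},{"delta_pos":[0,0,0],"yaw":0,"gripper":1}]'|egrep 'ee|wri'
```

```text
ee_pos: [529.6, 68.7, 12.9]
wrist_force: [0.1, 1.1, 4.6]
ee_pos: [532.1, 68.5, 12.9]
wrist_force: [-3.2, 0.7, 6.7]
ee_pos: [535.0, 68.2, 12.9]
wrist_force: [-2.4, -1.4, 5.9]
```

```bash
python3 -m inch '[{"delta_pos":[0.1,-0.01,0],"yaw":0,"gripper":1},{"delta_pos":[0,0,0],"yaw":0,"gripper":1}]'|egrep 'ee|wri';python3 -m inch '[{"delta_pos":[0.06,0,0],"yaw":0,"gripper":1},{"delta_pos":[0,0,0],"yaw":0,"gripper":1}]'|egrep 'ee|wri';python3 -m inch '[{"delta_pos":[0.06,0,0],"yaw":0,"gripper":1},{"delta_pos":[0,0,0],"yaw":0,"gripper":1}]'|egrep 'ee|wri'
```

```text
ee_pos: [538.0, 67.9, 13.0]
wrist_force: [-2.5, 1.1, 7.2]
ee_pos: [538.5, 67.9, 12.9]
wrist_force: [-7.6, 1.7, 11.9]
ee_pos: [539.0, 68.0, 12.9]
wrist_force: [-13.2, 0.3, 16.4]
```

```bash
python3 -m inch '[{"delta_pos":[0.04,0,0],"yaw":0,"gripper":1},{"delta_pos":[0,0,0],"yaw":0,"gripper":1}]'|egrep 'ee|wri';python3 -m inch '[{"delta_pos":[0.04,0,0],"yaw":0,"gripper":1},{"delta_pos":[0,0,0],"yaw":0,"gripper":1}]'|egrep 'ee|wri'
```

```text
ee_pos: [539.2, 68.1, 12.8]
wrist_force: [-16.6, 0.2, 20.2]
ee_pos: [539.3, 68.1, 12.8]
wrist_force: [-20.9, 0.4, 23.3]
```

```bash
python3 -m inch '[{"delta_pos":[0,0,0.1],"yaw":0,"gripper":1},{"delta_pos":[0,0,0],"yaw":0,"gripper":1}]'|egrep 'ee|wri';python3 -m inch '[{"delta_pos":[0.03,0,0.06],"yaw":0,"gripper":1},{"delta_pos":[0,0,0],"yaw":0,"gripper":1}]'|egrep 'ee|wri'
```

```text
ee_pos: [539.3, 68.1, 12.9]
wrist_force: [-8.9, 1.1, -0.9]
ee_pos: [539.3, 68.1, 13.2]
wrist_force: [-7.0, 0.6, -10.1]
```

```bash
python3 -m inch '[{"delta_pos":[0.06,0,-0.03],"yaw":0,"gripper":1},{"delta_pos":[0,0,0],"yaw":0,"gripper":1}]'|egrep 'ee|wri';python3 -m inch '[{"delta_pos":[0.06,0,0],"yaw":0,"gripper":1},{"delta_pos":[0,0,0],"yaw":0,"gripper":1}]'|egrep 'ee|wri'
```

```text
ee_pos: [539.8, 68.1, 12.9]
wrist_force: [-15.1, 0.1, -0.0]
ee_pos: [540.0, 68.1, 12.8]
wrist_force: [-20.1, -0.2, 4.4]
```

```bash
python3 -m inch '[{"delta_pos":[0.02,0,0],"yaw":0,"gripper":1},{"delta_pos":[0,0,0],"yaw":0,"gripper":1},{"delta_pos":[-0.05,0,-0.01],"yaw":0,"gripper":-0.1},{"delta_pos":[-0.05,0,0],"yaw":0,"gripper":-0.15},{"delta_pos":[0,0,0],"yaw":0,"gripper":-0.15},{"delta_pos":[0,0,0],"yaw":0,"gripper":-0.15},{"delta_pos":[0,0,0],"yaw":0,"gripper":-0.15},{"delta_pos":[0,0,0.2],"yaw":0,"gripper":-0.15},{"delta_pos":[0,0,0.5],"yaw":0,"gripper":-0.15},{"delta_pos":[0,0,0.8],"yaw":0,"gripper":-0.15},{"delta_pos":[0,0,0.8],"yaw":0,"gripper":-0.15},{"delta_pos":[-0.5,-0.5,0.8],"yaw":0,"gripper":-0.15},{"delta_pos":[-0.5,-0.8,0.8],"yaw":0,"gripper":-0.15},{"delta_pos":[-0.5,-0.9,0],"yaw":0,"gripper":-0.15},{"delta_pos":[0,-0.9,0],"yaw":0,"gripper":-0.15},{"delta_pos":[0,-0.9,0],"yaw":0,"gripper":-0.15},{"delta_pos":[0,-0.9,0],"yaw":0,"gripper":-0.15},{"delta_pos":[0,-0.9,0],"yaw":0,"gripper":-0.15},{"delta_pos":[0,-0.9,0],"yaw":0,"gripper":-0.15},{"delta_pos":[0,0,0],"yaw":0,"gripper":-0.15}]'
python3 - <<'E'
from h import *
t=env.snapshot("scene"); s=env.snapshot("top")
a=cv2.resize(t["color"][120:240,290:410,::-1],(400,400),interpolation=2);b=cv2.resize(s["color"][150:270,235:355,::-1],(400,400),interpolation=2)
cv2.imwrite("pics/end.png",np.hstack([a,cv2.convertScaleAbs(b,alpha=1.5)]))
E
```

```text
time_s: 55.2
ee_pos: [502.3, -136.4, 134.6]
tool_rot: [0.999, -0.038, 0.001, 0.001]
wrist_force: [0.3, 0.2, 0.6]
opening: 0.576
finger_force: 0.0
```

View pics/end.png

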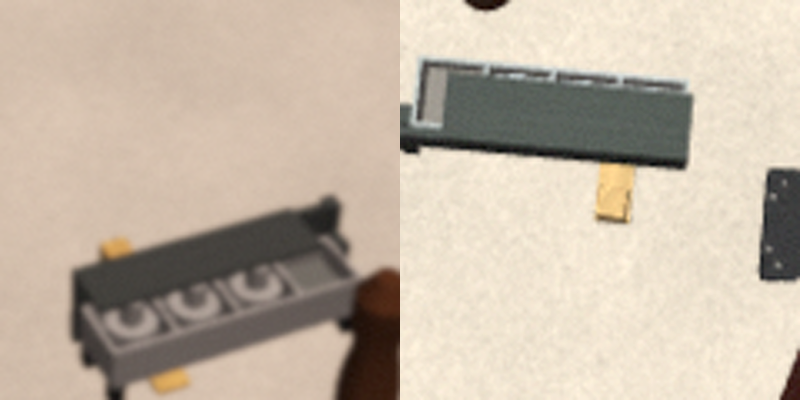

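The final view shows the guard shut over three flush tins. The wedge is under its front edge (grip at top crop (614,205)) with its tip showing behind the rack at scene crop (170,380), and the arm is clear.

```bash
python3 -c "
from station import env
print(env.finish_job())"
```

```text
the job is handed in; nothing more can be done
None
```

The job is handed in, with no verdict shown: three steel tins pressed flush in the rack, the splash guard shut against its stop, and the wedge pushed under its front edge at about 20 N and still in place after release.

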